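# Turn the row of coin rolls round into the change rack

### The arm

A 7-joint arm with a two-finger parallel gripper is mounted at the origin on a cart in front of the work surface, level with it; the furniture and walls round the work are solid. World frame = base frame: x ahead of the robot, y to its left, z up, the work surface at z = 0. Lengths are in m, angles in degrees, forces in N, time in s.
With the tool pointing down it reaches from about 0.425 to 0.875 m from the base axis. Payload 4.7 kg.
Tool frame: the origin (TCP) lies at the very end of the fingers, on their centre line; the grasp point (between the pads) lies 19 mm behind it; y points along the fingers, z is the direction in which the jaws open and shut, and the axes are right-handed (so a half turn about y gives the same grasp; the last joint's range is limited). The gripper opens to 87 mm and grips with 3 to 60 N. Pads are 19 mm wide; open, the fingers measure 117 mm over their backs; the gripper's body (75 mm by 190 mm) begins 51 mm behind the grasp point.
Start: joints at [-68.864, 18.392, -4.016, 83.108, 1.295, 78.541, -3.26], TCP at [0.226, 0.61, 0.19] pointing down, gripper open.
Joint ranges: [-163.93, 163.93], [-17.29, 119.83], [-79.2, 71.16], [3.27, 140.29], [-89.18, 269.18], [5.43, 117.66], [-154.24, 154.24]. Speed limits (degrees/s): [147.25, 147.25, 180, 180, 180, 180, 180].

### API

Orientations are given as [roll, pitch, yaw] about the fixed x, y, z axes, in that order (R = Rz(yaw) Ry(pitch) Rx(roll)).
In Python, from cell import env gives the robot as it stands.
- The arm moves only by the shell command python3 -m pendant 'ROWS' [FORCE]. ROWS is JSON, one flat list of numbers, 7 for each row, row after row: the shift along the world's x, y, z in units of 40 mm (1.0 is 40 mm), then the turn, a rotation vector about the world's x, y, z in units of 10 degrees (1.0 is 10 degrees), then the finger opening in mm, from 0 to 87. In form: [x, y, z, wx, wy, wz, jaw, x, y, z, wx, wy, wz, jaw, ...]. A call has 1 to 10 rows; each row shifts and turns the commanded pose from where the row before left it; what a row does not reach is not made up. A row lasts 1/8 s, in which the tool goes at most 62.5 mm and 10.7 degrees, less where a joint would pass 70% of its speed; a pose out of reach is approached as far as the arm can. A call is refused whole if a number of a shift passes 1 or a number of a turn 1, either way. A call with a gripper value outside its range is refused whole. The fingers move at their own pace and stop on an object; FORCE is the grip in N (left out, the last holds). Time passes only in rows, so rows that do not move let the fingers close. It gives the time, the measured TCP pose, the force and the opening at its end, in the units of the state.
- env.get_obs(): the state, without advancing time (a new reading comes with each control period).
- env.read_camera(name): name is "scene" or "top" or "wrist"; returns a dict with "image" (480x640x3 uint8, red, green, blue), "fx", "fy", "cx", "cy" (pixels), "cam_to_world" (4x4, takes a point from camera to world coordinates). Camera axes: x right, y up, looking along -z (the intrinsics and any distortion apply to the point x, -y, -z); pixel columns grow to the right and rows downward; lengths in m; the calibration is good to about 2 mm. The wrist camera is an equidistant fisheye: a pixel r from the principal point sees the ray r / f radians off the axis. A picture is of the moment at which its call begins. There is no depth.
- env.sign_off(): hands the job in, once; it reports no verdict.
The state is a dict: "time_s": time; "qpos": joint angles; "joint_velocities": joint speeds; "effort": joint torques, N m; "tool_pos": TCP position; "tool_rot": TCP orientation; "force": force on the tool from outside, world axes, zero at the start; "wrist_torque": the same for the moment, N m; "grip_width": finger opening in m.
Only numpy, scipy, OpenCV 4.12 (cv2) and the standard library are available. Lean on these libraries where they do the work, as an engineer would, in place of code of your own. Each camera call takes 0.05 s, during which the arm holds its last target.

### The job

Refill the laundry's white change rack from the black counting rack: move all four coin rolls over, one to a compartment, in reverse order counted from the red ends. The roll next to the counting rack's red end goes into the change rack's compartment farthest from its red end, the second roll into the third compartment, the third into the second, and the last roll next to the change rack's red end. Lay each roll flat and across the row like before, about the middle of its compartment.

Things in the scene. Friction and masses are not known exactly. Their poses are not given: they have to be found in the camera images.
- counting_rack: Black rack, fixed, 94 (x) by 222 mm (y), plus a red end piece at +y (to y=+131; 33 high at |x|>27, else 5). Origin: centre of underside. 4 compartments at y = +81 (by the red), +27, -27, -81 mm, x=0. Between them dividers 5 mm thick, 33 high, only at |x| 27 to 43 mm; lips 30 high at |x| 42 to 47. Middle open for fingers down to the 5 mm base (7 mm over an insert).
- change_rack: White rack, fixed, empty, turned any way round; size, compartment centres, dividers, lips and red +y end as the black rack. Origin: centre of underside. Rolls lie on two rails (|x| 26 to 36 mm) with tops 19 mm above the origin; between the rails only the 5 mm base. A compartment is 49 mm wide (y) and 84 mm long (x, between the lips).
- roll_orange: Coin roll in orange paper: lying cylinder, 25 mm across, 68 mm long, about 0.16 kg, does not roll away. Origin: centre of its underside; long axis its own y, z up. At the start it lies in the black rack on the insert of its colour, along the rack's x, underside 19 mm above the rack's. Grip across the 25 mm at mid-length, fingers closing along the rack's y.
- roll_grey: Coin roll in light grey-beige paper: lying cylinder, 25 mm across, 68 mm long, about 0.16 kg, does not roll away. Origin: centre of its underside; long axis its own y, z up. At the start it lies in the black rack on the insert of its colour, along the rack's x, underside 19 mm above the rack's. Grip across the 25 mm at mid-length, fingers closing along the rack's y.
- roll_blue: Coin roll in light blue paper: lying cylinder, 25 mm across, 68 mm long, about 0.16 kg, does not roll away. Origin: centre of its underside; long axis its own y, z up. At the start it lies in the black rack on the insert of its colour, along the rack's x, underside 19 mm above the rack's. Grip across the 25 mm at mid-length, fingers closing along the rack's y.
- roll_green: Coin roll in green paper: lying cylinder, 25 mm across, 68 mm long, about 0.16 kg, does not roll away. Origin: centre of its underside; long axis its own y, z up. At the start it lies in the black rack on the insert of its colour, along the rack's x, underside 19 mm above the rack's. Grip across the 25 mm at mid-length, fingers closing along the rack's y.
- insert_orange: Orange plastic insert fixed in the black rack under the roll of its colour, 74 (x) by 44 mm (y), 14 mm high at both ends (|x| 25 to 37), 2 mm in the middle. Origin: centre of underside, at the compartment's centre, 5 mm above the rack's underside. It stays there and shows where the roll came from.
- insert_grey: Light grey-beige plastic insert fixed in the black rack under the roll of its colour, 74 (x) by 44 mm (y), 14 mm high at both ends (|x| 25 to 37), 2 mm in the middle. Origin: centre of underside, at the compartment's centre, 5 mm above the rack's underside. It stays there and shows where the roll came from.
- insert_blue: Light blue plastic insert fixed in the black rack under the roll of its colour, 74 (x) by 44 mm (y), 14 mm high at both ends (|x| 25 to 37), 2 mm in the middle. Origin: centre of underside, at the compartment's centre, 5 mm above the rack's underside. It stays there and shows where the roll came from.
- insert_green: Green plastic insert fixed in the black rack under the roll of its colour, 74 (x) by 44 mm (y), 14 mm high at both ends (|x| 25 to 37), 2 mm in the middle. Origin: centre of underside, at the compartment's centre, 5 mm above the rack's underside. It stays there and shows where the roll came from.

How it is judged:
By the outcome, as a careful person would: the job done as asked, in the order asked, and still so for the second after the job is handed in, with the robot touching nothing.
It also fails if it takes over 112 s, if anything falls off the work surface, if the arm or the gripper's body presses on something with over 40 N, if the wrist force passes 120 N, or if a joint passes its speed limit or range.

## Working session

There is one attempt and no reset: what is moved stays moved. The work goes in short steps, Python scripts to look and compute and a shell command to move; the robot and the scene stay as the last step left them, time stands still between calls to the robot, and variables do not carry over. Pictures are saved under pics/ and viewed, and the job is handed in when it is done.

```bash
ls; mkdir -p pics
python3 - <<'E'
from cell import env
import cv2
o=env.get_obs()
for k in ("time_s","tool_pos","tool_rot","force","grip_width"): print(k,o[k])
for n in ("scene","top","wrist"):
    c=env.read_camera(n); cv2.imwrite(f"pics/{n}0.png",c["image"][:,:,::-1])
    print(n,c["fx"],c["fy"],c["cx"],c["cy"],{k:v for k,v in c.items() if k not in("image","fx","fy","cx","cy")})
E
```

```text
pics
time_s 0.0
tool_pos [0.22566032 0.60892925 0.18897016]
tool_rot [-9.01086718e+01 -4.43506279e-03 -2.03276022e+01]
force [ 0.25048608  0.07141564 -0.35727341]
grip_width 0.08701569077860564
scene 514.7744172652509 514.7744172652509 318.0404685803492 239.01250804432553 {'cam_to_world': array([[ 0.50287979,  0.59245092, -0.62937574, -0.04762115],
       [-0.86432539,  0.35083804, -0.36035302, -0.39108716],
       [ 0.00731747,  0.72519968,  0.68849973,  0.64967162],
       [ 0.        ,  0.        ,  0.        ,  1.        ]])}
top 468.58575030406695 468.58575030406695 325.0843671833714 242.0955132216199 {'cam_to_world': array([[-0.01396574,  0.99926332, -0.03574604,  0.4562269 ],
       [-0.99989603, -0.01408506, -0.00308858, -0.06615942],
       [-0.00358979,  0.03569919,  0.99935613,  0.89844468],
       [ 0.        ,  0.        ,  0.        ,  1.        ]])}
wrist 371.64829954431775 371.64829954431775 322.4287898147183 245.96377592528816 {'cam_to_world': array([[ 3.47425470e-01, -9.06716507e-01, -2.39083079e-01,
         1.59748630e-01],
       [ 9.37707177e-01,  3.35700857e-01,  8.94996346e-02,
         6.33256755e-01],
       [-8.90401531e-04, -2.55284372e-01,  9.66865604e-01,
         3.84028011e-01],
       [ 0.00000000e+00,  0.00000000e+00,  0.00000000e+00,
         1.00000000e+00]])}
```

View pics/scene0.png

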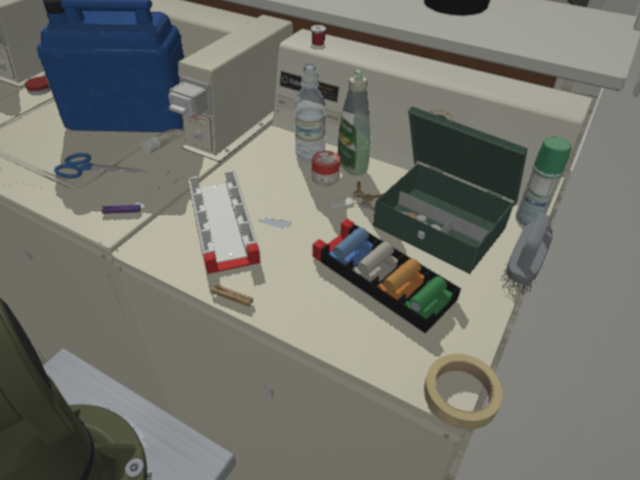

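View pics/top0.png

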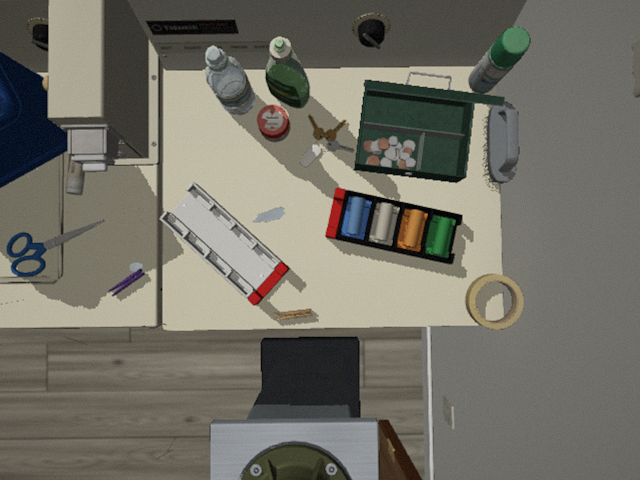

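View pics/wrist0.png

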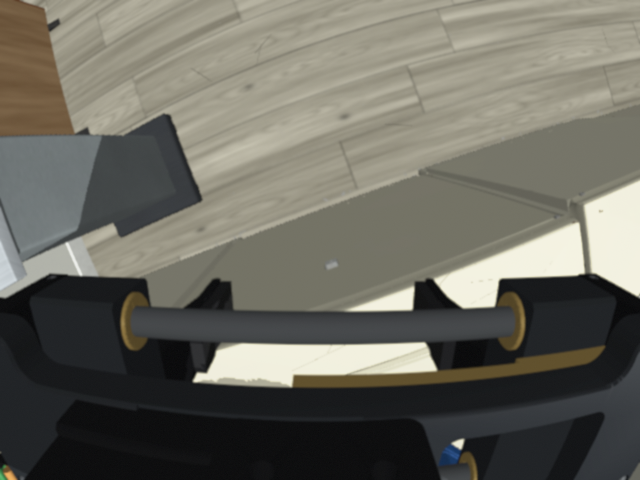

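Run:
```python
import cv2
a=cv2.imread("pics/top0.png"); b=cv2.imread("pics/scene0.png")
cv2.imwrite("pics/tz_black.png",cv2.resize(a[175:275,315:475],None,fx=5,fy=5,interpolation=cv2.INTER_CUBIC))
cv2.imwrite("pics/tz_white.png",cv2.resize(a[175:310,150:300],None,fx=4.4,fy=4.4,interpolation=cv2.INTER_CUBIC))
cv2.imwrite("pics/sz.png",cv2.resize(b[160:340,180:470],None,fx=2.75,fy=2.75,interpolation=cv2.INTER_CUBIC))
```

```text
(no output)
```

View pics/tz_black.png

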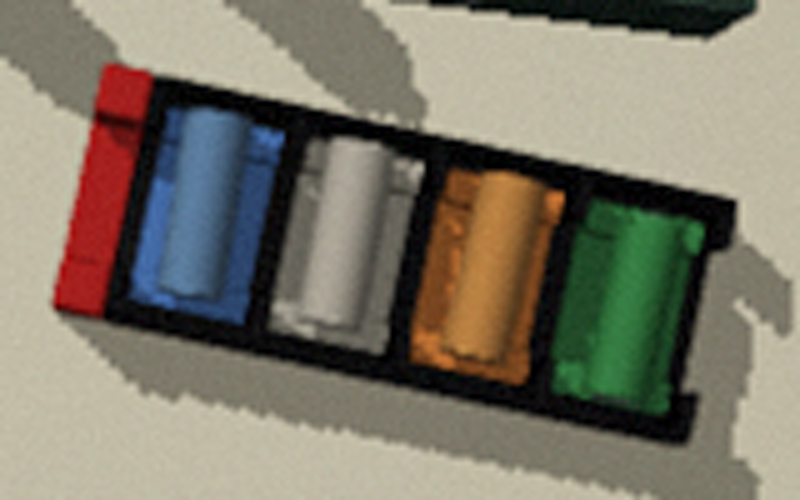

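View pics/tz_white.png

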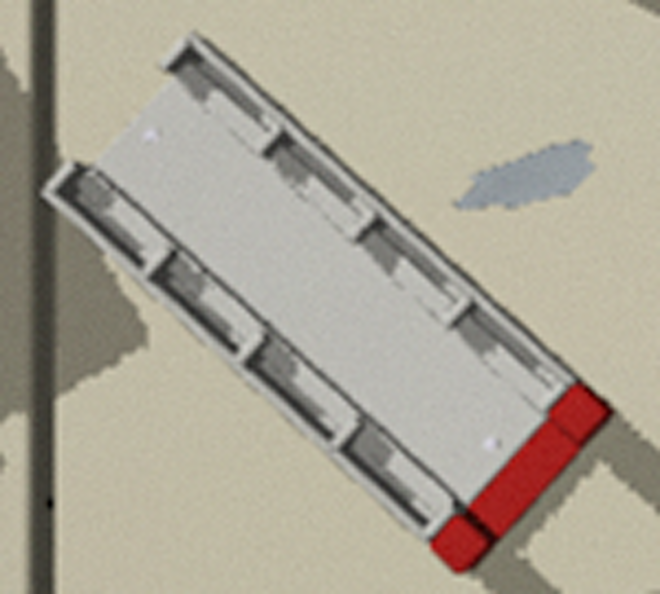

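View pics/sz.png

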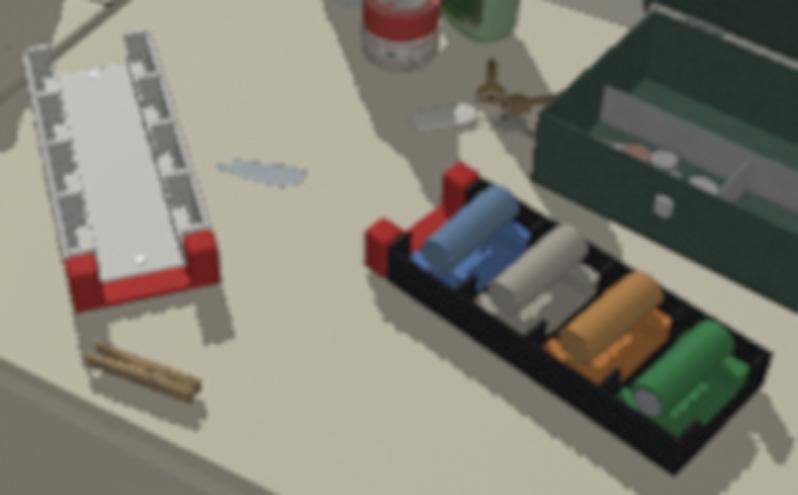

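```bash
cat > h.py <<'E'
import numpy as np, cv2
from cell import env
def ray(c,px):
    x=(px[0]-c["cx"])/c["fx"]; y=(px[1]-c["cy"])/c["fy"]
    T=np.array(c["cam_to_world"]); d=T[:3,:3]@np.array([x,-y,-1.]); return T[:3,3],d
def plane(c,px,z):
    o,d=ray(c,px); t=(z-o[2])/d[2]; return o+t*d
def proj(c,P):
    T=np.array(c["cam_to_world"]); p=T[:3,:3].T@(np.asarray(P,float)-T[:3,3])
    return np.array([c["cx"]+c["fx"]*p[0]/-p[2], c["cy"]-c["fy"]*p[1]/-p[2]])
def tri(c1,p1,c2,p2):
    o1,d1=ray(c1,p1);o2,d2=ray(c2,p2); A=np.stack([d1,-d2],1)
    s=np.linalg.lstsq(A,o2-o1,rcond=None)[0]; a=o1+s[0]*d1;b=o2+s[1]*d2
    return (a+b)/2, np.linalg.norm(a-b)
E
python3 - <<'E'
from h import *
t=env.read_camera("top"); s=env.read_camera("scene")
zb=lambda u,v:(315+u/5-.4,175+v/5-.4)   # zoom black
zw=lambda u,v:(150+u/4.4-.4,175+v/4.4-.4)
zs=lambda u,v:(180+u/2.75-.3,160+v/2.75-.3)
f=lambda n,p:print(n,np.round(p*1000,1))
# white rack, tops z=.033 for red ; lips .030
for n,p,z in [("W red far-right corner",zw(609,410),.033),("W red bottom corner",zw(462,571),.033),("W red left(in)",zw(430,540),.033),("W red top(in)",zw(573,380),.033),
 ("W lip far R",zw(195,32),.030),("W lip far L",zw(42,190),.030)]:
    f(n,plane(t,p,z))
for n,p,z in [("B red top",zb(105,63),.033),("B red bot",zb(55,307),.033),("B far top",zb(737,202),.030),("B far bot",zb(687,442),.030)]:
    f(n,plane(t,p,z))
# triangulation checks
for n,a,b in [("Wred right",zw(609,410),zs(216,232)),("Wred near",zw(462,571),zs(74,282)),("W far L lip",zw(42,190),zs(24,48)),("W far R lip",zw(195,32),zs(148,32)),("B far top",zb(737,202),zs(771,352)),("B far bot",zb(687,442),zs(675,442)),("B red bot",zb(55,307),zs(366,232))]:
    p,e=tri(t,a,s,b); f("tri "+n,p); print("   gap",round(e*1000,1))
f("machine corner scene z0",plane(s,(213,153),0)); f("machine top px",plane(t,(157,163),0))
f("box near-left", plane(t,(356,172),0.06)); f("box near right",plane(t,(466,181),0.06))
E
```

```text
W red far-right corner [440.7   5.6  33. ]
W red bottom corner [374.3  67.8  33. ]
W red left(in) [387.4  81.1  33. ]
W red top(in) [453.5  20.5  33. ]
W lip far R [603.1 179.6  30. ]
W lip far L [536.9 244.6  30. ]
B red top [588.8 -84.4  33. ]
B red bot [498.4 -64.6  33. ]
B far top [ 534.  -318.3   30. ]
B far bot [ 445.3 -297.7   30. ]
tri Wred right [441.    4.3  47.5]
   gap 0.1
tri Wred near [375.2  66.8  29.5]
   gap 3.8
tri W far L lip [537.  242.   34.8]
   gap 2.0
tri W far R lip [602.8 179.5  31. ]
   gap 0.6
tri B far top [ 534.1 -318.1   32.5]
   gap 1.1
tri B far bot [ 444.9 -295.8   33.8]
   gap 1.9
tri B red bot [499.2 -65.9  33.5]
   gap 3.1
machine corner scene z0 [667.1 288.9   0. ]
machine top px [645.9 259.3   0. ]
box near-left [ 611.6 -121.    60. ]
box near right [ 592.5 -318.3   60. ]
```

Run:
```python
import cv2
a=cv2.imread("pics/top0.png")
cv2.imwrite("pics/z1.png",cv2.resize(a[188:248,338:408],None,fx=10,fy=10,interpolation=cv2.INTER_CUBIC))
cv2.imwrite("pics/z2.png",cv2.resize(a[200:260,393:463],None,fx=10,fy=10,interpolation=cv2.INTER_CUBIC))
```

```text
(no output)
```

View pics/z1.png

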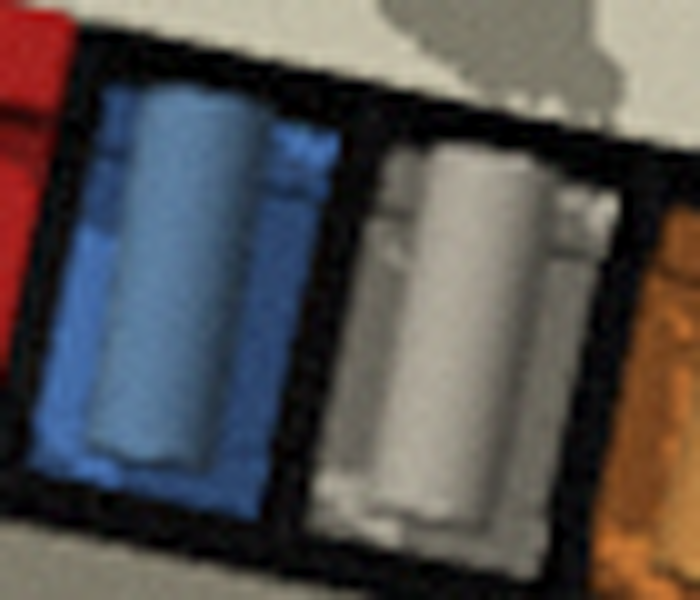

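View pics/z2.png

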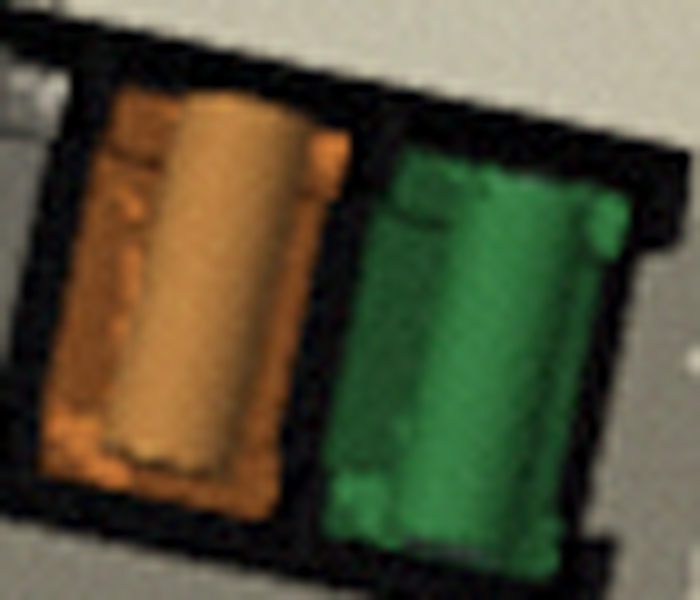

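Run:
```python
from h import *
t=env.read_camera("top"); s=env.read_camera("scene")
z1=lambda p:(338+p[0]/10-.45,188+p[1]/10-.45)
z2=lambda p:(393+p[0]/10-.45,200+p[1]/10-.45)
O=np.array([514.4,-201.0]);u=np.array([.2252,.9743]);v=np.array([u[1],-u[0]])
for n,z,c in [("blue",z1,[(145,87),(265,98),(90,445),(212,468)]),("grey",z1,[(430,145),(550,165),(372,505),(488,530)]),
  ("orange",z2,[(185,95),(310,115),(105,445),(228,470)]),("green",z2,[(458,170),(582,190),(398,540),(520,562)])]:
    # ends seen at mid/upper height
    P=[plane(t,z(p),.034)[:2]*1000 for p in c]
    m=np.mean(P,0); L=np.linalg.norm((P[0]+P[1])/2-(P[2]+P[3])/2); d=(P[0]+P[1])/2-(P[2]+P[3])/2
    print(n,m.round(1),"rack xy",((m-O)@v).round(1),((m-O)@u).round(1),"len",L.round(1),"ang vs rack x",np.round(np.degrees(np.arctan2(d[1],d[0])-np.arctan2(v[1],v[0])),1), "w",np.round(abs((P[1]-P[0])@u),1),"scene px",proj(s,[m[0]/1e3,m[1]/1e3,.044]).round(0))
```

```text
blue [ 536.5 -120.2] rack xy 3.4 83.7 len 68.3 ang vs rack x 3.7 w 22.1 scene px [350. 238.]
grey [ 524.4 -172.1] rack xy 3.2 30.4 len 68.1 ang vs rack x 2.6 w 22.5 scene px [375. 253.]
orange [ 511.5 -226.7] rack xy 3.0 -25.7 len 67.0 ang vs rack x -1.1 w 23.3 scene px [402. 270.]
green [ 495.2 -278.4] rack xy -1.2 -79.8 len 69.5 ang vs rack x 2.4 w 23.1 scene px [428. 289.]
```

```bash
python3 -m pendant '[0.56,-0.9,0,0,0,0,40, 0.56,-0.9,0,0,0,0,40, 0.56,-0.9,0,0,0,0,40, 0.56,-0.9,0,0,0,0,40, 0.56,-0.9,0,0,0,0,40, 0.56,-0.9,0,0,0,0,40, 0.56,-0.9,0,0,0,0,40, 0.56,-0.9,0,0,0,0,40, 0.56,-0.9,0,0,0,0,40, 0.56,-0.9,0,0,0,0,40]' 30; python3 -c "
from cell import env;print(env.get_obs()['qpos'])"
```

```text
time_s: 1.6
tool_pos: [0.4505, 0.2484, 0.1903]
tool_rot: [-90.0, -0.0, -20.3]
force: [0.2, 0.2, -0.4]
grip_width: 0.0402
[-44.07015983   1.59135972  12.53081919 102.62199654  -0.37022313
  75.77951473  38.22170423]
```

```bash
python3 -m pendant '[0.21,-0.92,-0.1,0,0,0.08,40, 0.21,-0.92,-0.1,0,0,0.08,40, 0.21,-0.92,-0.1,0,0,0.08,40, 0.21,-0.92,-0.1,0,0,0.08,40, 0.21,-0.92,-0.1,0,0,0.08,40, 0.21,-0.92,-0.1,0,0,0.08,40, 0.21,-0.92,-0.1,0,0,0.08,40, 0.21,-0.92,-0.1,0,0,0.08,40, 0.21,-0.92,-0.1,0,0,0.08,40, 0.25,-0.92,-0.1,0,0,0.08,40]'; python3 -c "
from cell import env;print(env.get_obs()['qpos'])
import cv2
for n in ('wrist','scene'): cv2.imwrite(f'pics/{n}1.png',env.read_camera(n)['image'][:,:,::-1])"
```

```text
time_s: 2.85
tool_pos: [0.5357, -0.1195, 0.1502]
tool_rot: [-90.0, -0.0, -12.3]
force: [0.4, 0.0, 0.6]
grip_width: 0.0401
[-20.98612929   7.87275172  33.73500386 101.93554644  -4.63439321
  71.52640514  91.68320555]
```

View pics/wrist1.png

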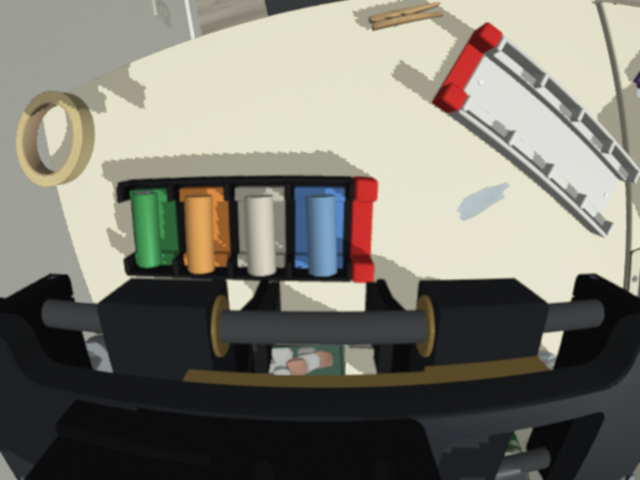

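View pics/scene1.png

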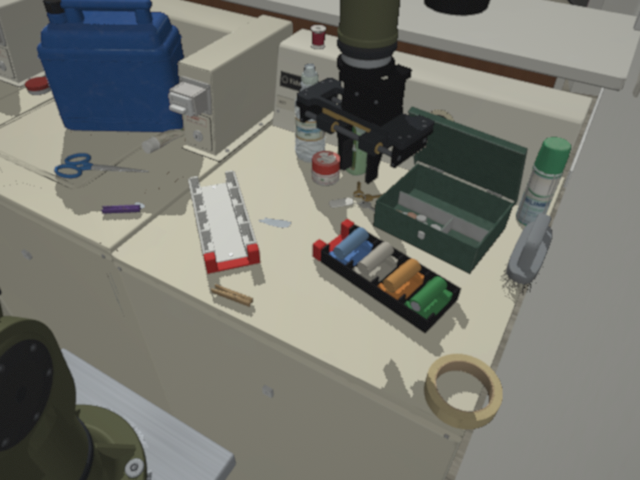

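```bash
cat >> h.py <<'E'
def wproj(c,P):
    T=np.array(c["cam_to_world"]); p=T[:3,:3].T@(np.asarray(P,float)-T[:3,3]); x,y,z=p[0],-p[1],-p[2]
    r=np.hypot(x,y); th=np.arctan2(r,z); return np.array([c["cx"]+c["fx"]*th*x/r,c["cy"]+c["fy"]*th*y/r])
def wplane(c,px,z):
    a=np.array([(px[0]-c["cx"])/c["fx"],(px[1]-c["cy"])/c["fy"]]); th=np.hypot(*a)
    d=np.array([np.sin(th)*a[0]/th,-np.sin(th)*a[1]/th,-np.cos(th)])
    T=np.array(c["cam_to_world"]); d=T[:3,:3]@d; o=T[:3,3]; return o+(z-o[2])/d[2]*d
E
python3 - <<'E'
from h import *
w=env.read_camera("wrist")
im=w["image"][:,:,::-1].copy()
cv2.imwrite("pics/wz.png",cv2.resize(im[165:290,110:390],None,fx=2.85,fy=2.85,interpolation=cv2.INTER_CUBIC))
cv2.imwrite("pics/wzw.png",cv2.resize(im[15:245,425:640],None,fx=2.6,fy=2.6,interpolation=cv2.INTER_CUBIC))
E
```

```text
(no output)
```

View pics/wz.png

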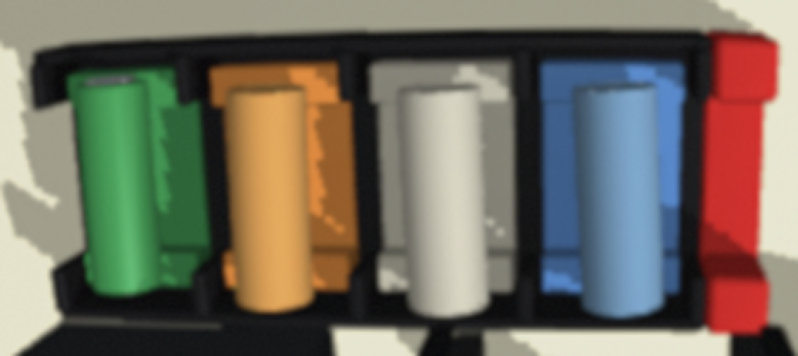

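View pics/wzw.png

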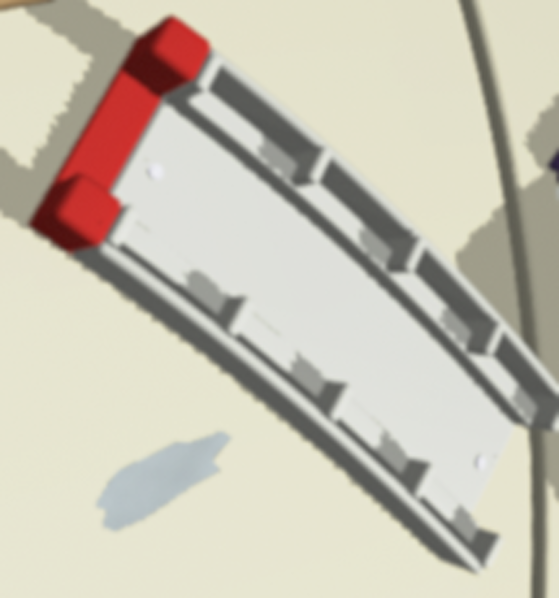

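Run:
```python
from h import *
w=env.read_camera("wrist"); t=env.read_camera("top")
zz=lambda p:(110+p[0]/2.85-.3,165+p[1]/2.85-.3)
O=np.array([514.4,-201.0]);u=np.array([.2252,.9743]);v=np.array([u[1],-u[0]])
for n,c in [("blue",[(573,88),(657,88),(582,305),(663,310)]),("grey",[(402,90),(482,90),(407,305),(490,310)]),("orange",[(227,90),(306,88),(236,300),(314,305)]),("green",[(75,85),(147,83),(90,288),(160,288)])]:
    P=[wplane(w,zz(p),.034)[:2]*1000 for p in c]; m=np.mean(P,0); d=(P[2]+P[3]-P[0]-P[1])/2
    print(n,m.round(1),"rack",((m-O)@v).round(1),((m-O)@u).round(1),"L",np.hypot(*d).round(1),"ang",np.degrees(np.arctan2(d[1],d[0])-np.arctan2(v[1],v[0])).round(1))
im=cv2.resize(w["image"][15:245,425:640,::-1],None,fx=2.6,fy=2.6,interpolation=cv2.INTER_CUBIC)
ia=cv2.resize(t["image"][175:310,150:300,::-1],None,fx=4.4,fy=4.4,interpolation=cv2.INTER_CUBIC)
W=np.array([495.5,131.7]);u=np.array([-.6796,-.7336]);v=np.array([u[1],-u[0]])
for x in(-47,-27,27,47):
  for y in (-111,-54,0,54,108,131):
    q=W+x*v+y*u; P=[q[0]/1e3,q[1]/1e3,.030 if abs(x)==47 and y<108 else .033]
    p=(wproj(w,P)-[425,15]+.5)*2.6; cv2.circle(im,tuple(int(k) for k in p),2,(255,0,255),-1)
    p=(proj(t,P)-[150,175]+.5)*4.4; cv2.circle(ia,tuple(int(k) for k in p),2,(255,0,255),-1)
cv2.imwrite("pics/wov.png",im);cv2.imwrite("pics/tov.png",ia)
```

```text
blue [ 538.  -117.8] rack 4.2 86.3 L 68.2 ang 2.5
grey [ 526.6 -169.6] rack 4.8 33.4 L 68.1 ang 0.1
orange [ 513.2 -223.9] rack 4.0 -22.6 L 68.6 ang -1.6
green [ 497.8 -275.4] rack 0.6 -76.2 L 67.9 ang -1.6
```

View pics/wov.png

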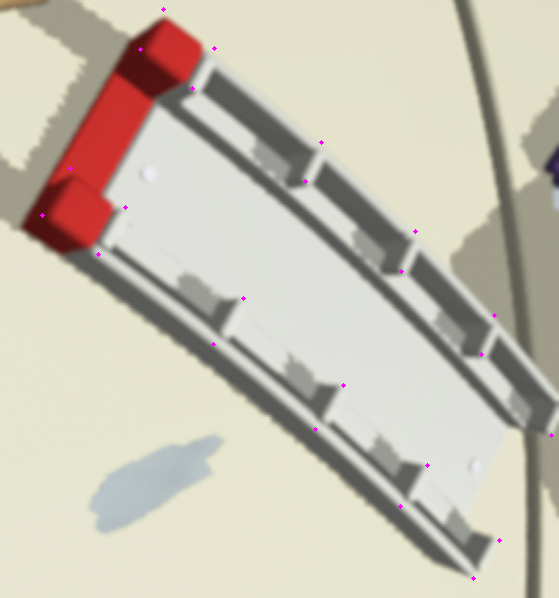

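View pics/tov.png

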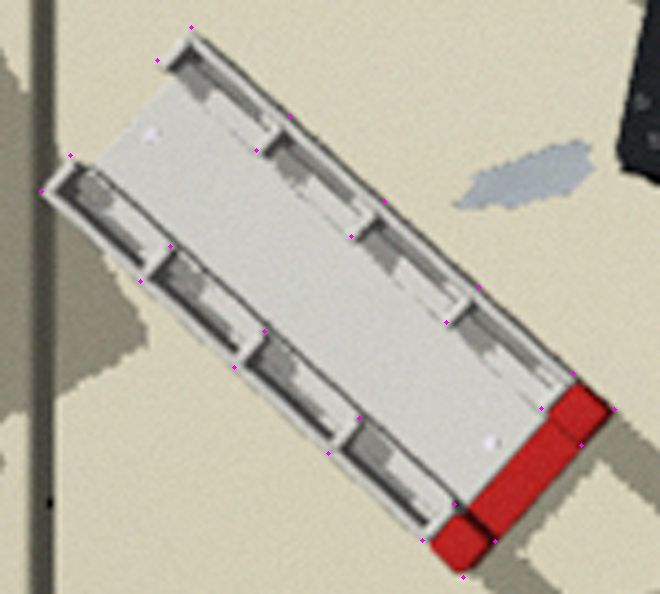

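```bash
python3 -m pendant '[0.03,0,-0.5,0,0,0,40, 0,0,-0.5,0,0,0,40, 0,0,-0.5,0,0,0,40, 0,0,-0.5,0,0,0,40, 0,0,-0.4,0,0,0,40, 0,0,-0.4,0,0,0,40, 0,0,-0.3,0,0,0,40, 0,0,-0.3,0,0,0,40, 0,0,0,0,0,0,40]'; python3 -c "
from cell import env
import cv2
cv2.imwrite('pics/wrist2.png',cv2.resize(env.read_camera('wrist')['image'][150:400,100:450,::-1],None,fx=2.2,fy=2.2))
cv2.imwrite('pics/scene2.png',cv2.resize(env.read_camera('scene')['image'][180:350,270:490,::-1],None,fx=3.5,fy=3.5))"
```

```text
time_s: 4.22
tool_pos: [0.5359, -0.1185, 0.0131]
tool_rot: [-90.0, 0.1, -12.3]
force: [-0.7, 0.8, -0.6]
grip_width: 0.0399
```

View pics/wrist2.png

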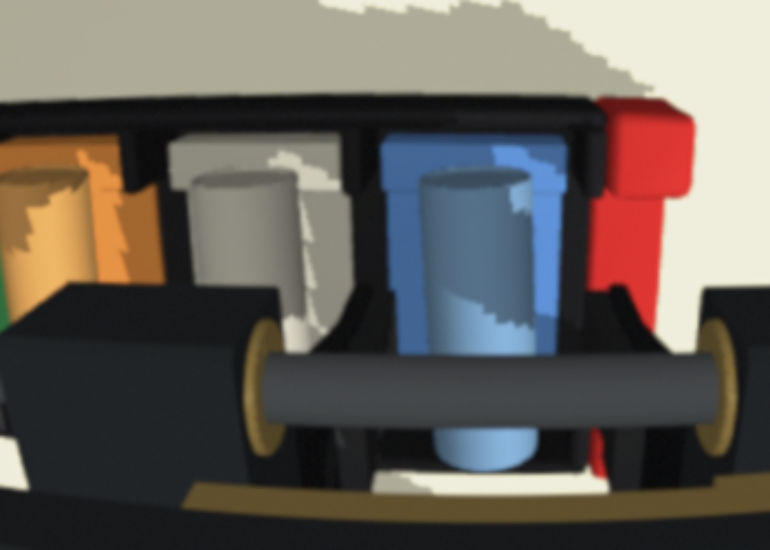

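View pics/scene2.png

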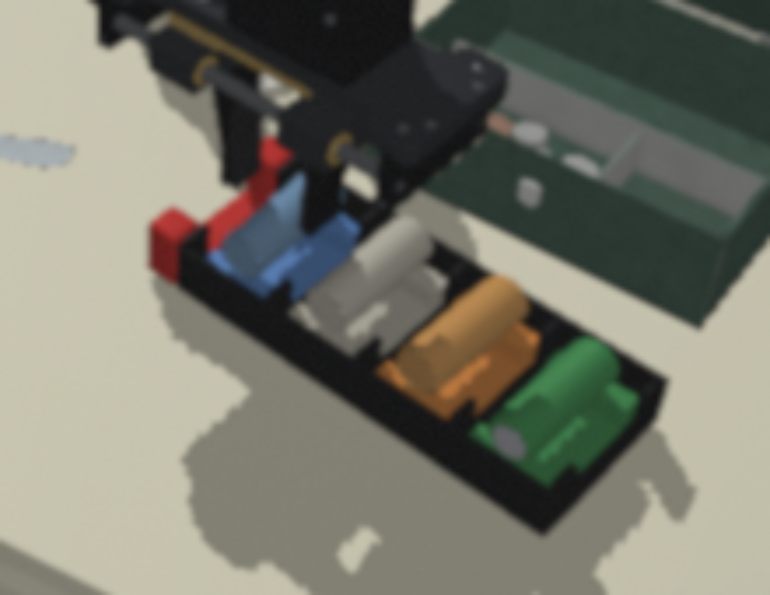

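Run:
```python
from h import *
s=env.read_camera("scene"); im=cv2.resize(s["image"][180:290,300:420,::-1],None,fx=6,fy=6,interpolation=cv2.INTER_CUBIC)
T=np.array([.5359,-.1185,.0131]); j=np.array([.213,.977,0]); x=np.array([.977,-.213,0])
for a,b,z,col in [(-.020,-.0095,.02,0),(-.020,.0095,.02,0),(-.020,-.0095,.04,0),(-.020,.0095,.04,0),(-.035,-.0095,.04,1),(-.035,.0095,.04,1),(.02,-.0095,.04,0),(.02,.0095,.04,0),(.02,-.0095,.0,0),(0,0,.031,1)]:
    p=T+a*j+b*x+[0,0,z]; q=(proj(s,p)-[300,180]+.5)*6
    cv2.circle(im,tuple(int(k) for k in q),3,(255,0,255) if col==0 else (0,255,255),-1)
cv2.imwrite("pics/sf.png",im)
```

```text
(no output)
```

View pics/sf.png

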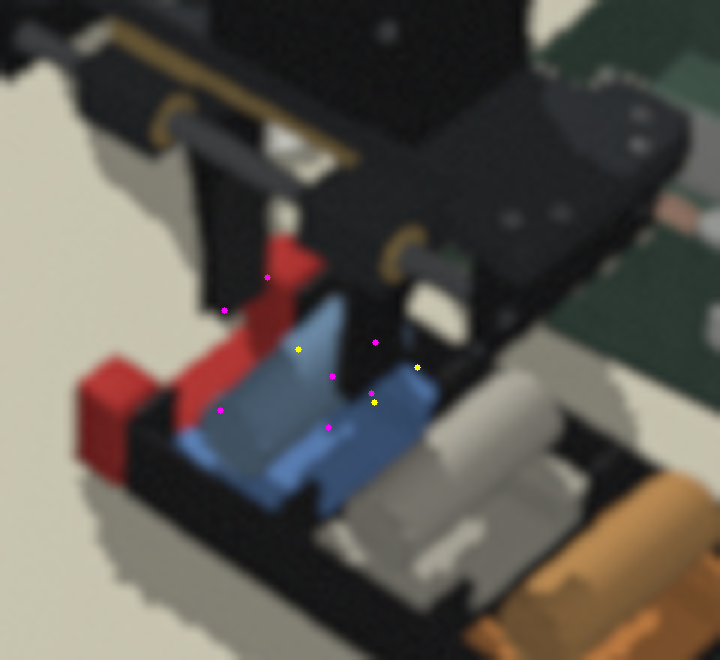

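Run:
```python
from h import *
s=env.read_camera("scene"); print(env.get_obs()["tool_pos"], s["cam_to_world"])
for z in (0,.013,.03,.06): print(z,plane(s,(300+222/6,180+312/6),z).round(4))
t=env.read_camera("top"); cv2.imwrite("pics/top3.png",cv2.resize(t["image"][130:290,250:480,::-1],None,fx=3.4,fy=3.4,interpolation=cv2.INTER_CUBIC))
```

```text
[ 0.53720348 -0.11864188  0.01466016] [[ 0.50287979  0.59245092 -0.62937574 -0.04762115]
 [-0.86432539  0.35083804 -0.36035302 -0.39108716]
 [ 0.00731747  0.72519968  0.68849973  0.64967162]
 [ 0.          0.          0.          1.        ]]
0 [ 0.5806 -0.0719  0.    ]
0.013 [ 0.568  -0.0783  0.013 ]
0.03 [ 0.5516 -0.0866  0.03  ]
0.06 [ 0.5226 -0.1014  0.06  ]
```

View pics/top3.png

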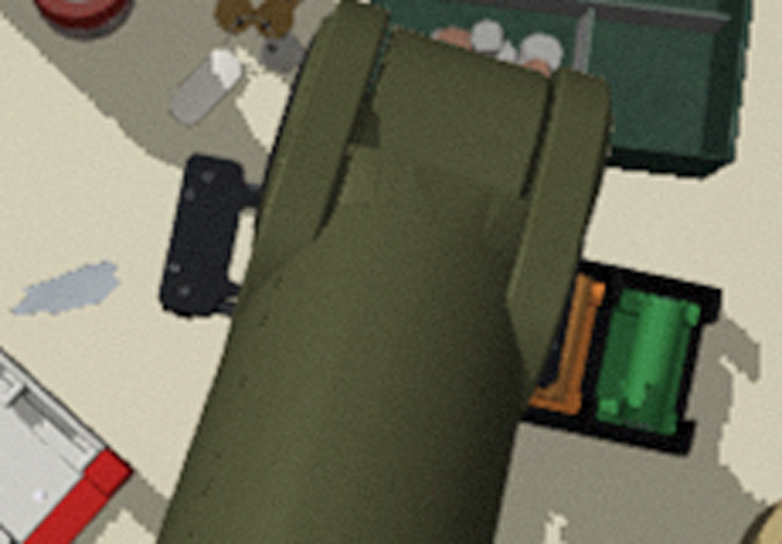

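Run:
```python
from h import *
s=env.read_camera("scene"); im=cv2.imread("pics/scene1.png"); x0,y0=290,70;f=5
im=cv2.resize(im[y0:y0+120,x0:x0+150],None,fx=f,fy=f,interpolation=cv2.INTER_CUBIC)
T=np.array([.5357,-.1195,.1502]); j=np.array([.213,.977,0]); x=np.array([.977,-.213,0])
for a in (-.035,-.02,.02,.035):
  for b in (-.0095,.0095):
    for z in (0,.03):
      q=(proj(s,T+a*j+b*x+[0,0,z])-[x0,y0]+.5)*f
      cv2.circle(im,tuple(int(k) for k in q),3,(255,0,255) if z==0 else (0,255,255),-1)
cv2.imwrite("pics/sf1.png",im)
```

```text
(no output)
```

View pics/sf1.png

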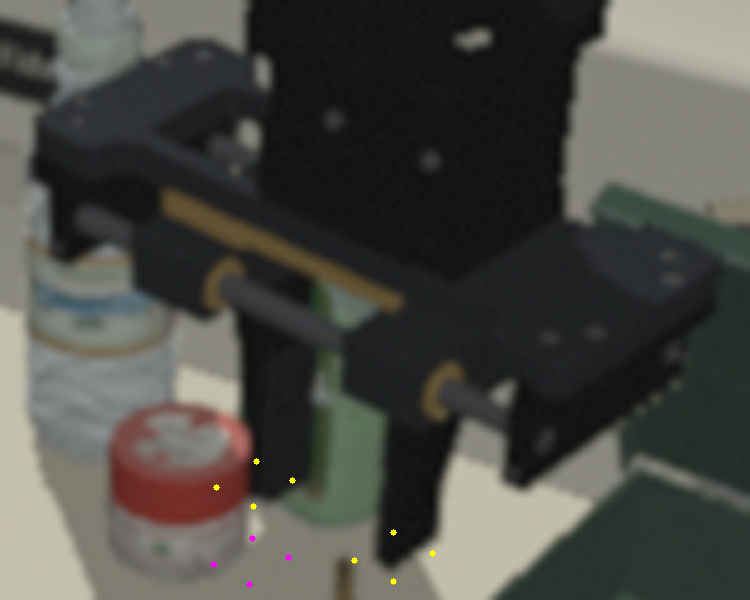

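Run:
```python
from h import *
w=env.read_camera("wrist"); T=env.get_obs()["tool_pos"]; print(T, np.array(w["cam_to_world"])[:3,3])
im=w["image"][:,:,::-1]; x0,y0,f=170,230,3.6
im=cv2.resize(im[y0:y0+160,x0:x0+210],None,fx=f,fy=f,interpolation=cv2.INTER_CUBIC)
j=np.array([.213,.977,0]); x=np.array([.977,-.213,0])
for a in (-.035,-.02,.02,.035):
  for b in (-.0095,.0095):
    for z in (0,.03):
      q=(wproj(w,T+a*j+b*x+[0,0,z])-[x0,y0]+.5)*f
      cv2.circle(im,tuple(int(k) for k in q),3,(255,0,255) if z==0 else (0,255,255),-1)
cv2.imwrite("pics/wf.png",im)
```

```text
[ 0.53704951 -0.11852196  0.01457743] [ 0.46815863 -0.10395131  0.20952317]
```

View pics/wf.png

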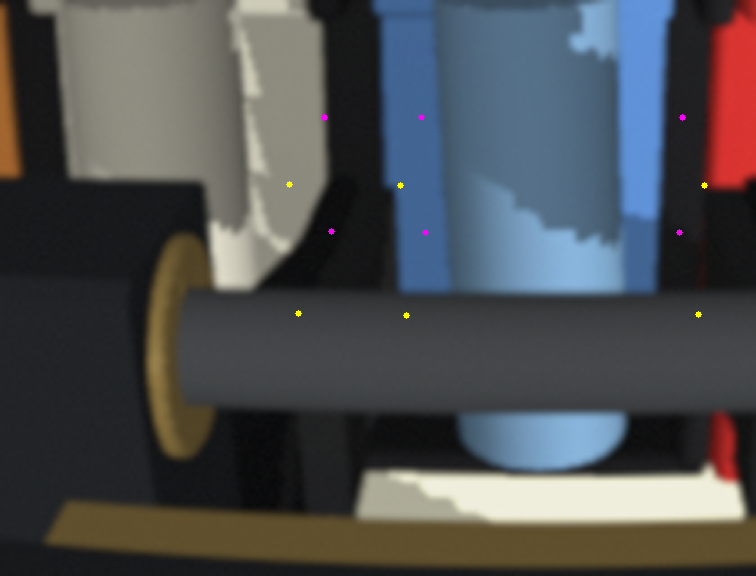

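```bash
python3 -m pendant '[0,0,0,0,0,0,20, 0,0,0,0,0,0,20, 0,0,0,0,0,0,20, 0,0,0,0,0,0,20]' 6
python3 - <<'E'
from h import *
w=env.read_camera("wrist");s=env.read_camera("scene")
cv2.imwrite("pics/w4.png",cv2.resize(w["image"][200:360,170:420,::-1],None,fx=3,fy=3,interpolation=cv2.INTER_CUBIC))
cv2.imwrite("pics/s4.png",cv2.resize(s["image"][180:290,300:420,::-1],None,fx=5,fy=5,interpolation=cv2.INTER_CUBIC))
E
```

```text
time_s: 5.08
tool_pos: [0.5366, -0.1184, 0.0141]
tool_rot: [-90.0, -0.0, -12.3]
force: [-0.6, -0.8, -0.1]
grip_width: 0.0204
```

View pics/w4.png

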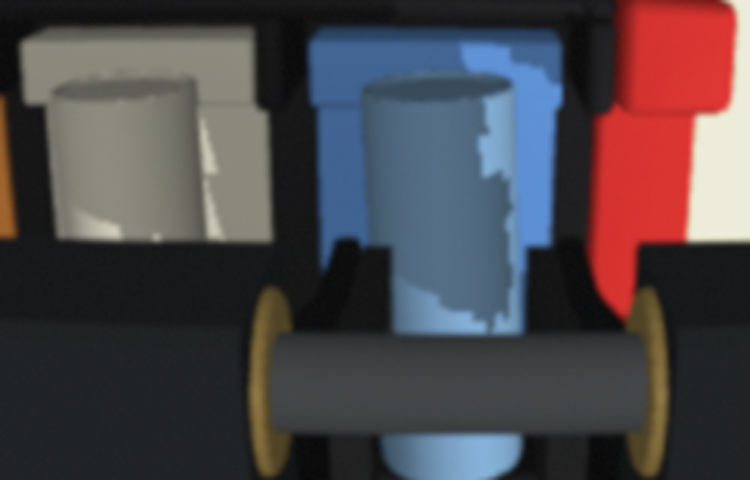

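View pics/s4.png

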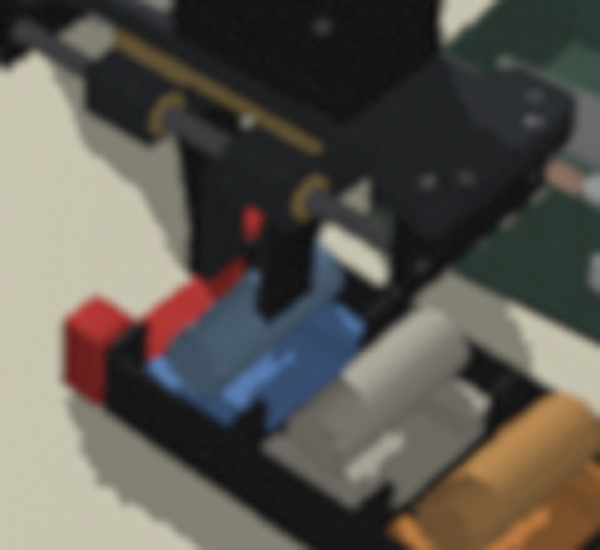

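Run:
```python
from h import *
w=env.read_camera("wrist");s=env.read_camera("scene"); T=env.get_obs()["tool_pos"];print(T)
j=np.array([.213,.977]); x=np.array([.977,-.213])
def loc(p): d=(p[:2]-T[:2])*1000; return np.round([d@x,d@j],1)
zz=lambda p:(170+p[0]/3-.3,200+p[1]/3-.3)
for n,p,z in [("roll near end top rim",(437,98),.044),("roll near end low rim",(437,74),.019),("L finger near edge",(345,240),.040),("L finger inner",(390,245),.040),("R finger inner",(527,245),.040),("R finger near edge",(570,240),.04)]:
    print(n,loc(wplane(w,zz(p),z)))
zs=lambda p:(300+p[0]/5-.4,180+p[1]/5-.4)
for n,p,z in [("scene R finger bottom near",(265,310),.04),("scene R finger bottom right",(305,285),.04),("roll near end top",(178,345),.036)]:
    print(n,loc(plane(s,zs(p),z)))
```

```text
[ 0.53661881 -0.11850935  0.01407513]
roll near end top rim [-33.1  -3.4]
roll near end low rim [-31.8  -3.8]
L finger near edge [ -8.7 -18.5]
L finger inner [ -7.9 -11.2]
R finger inner [-7.9 10.9]
R finger near edge [-8.7 17.9]
scene R finger bottom near [-0.6 -8. ]
scene R finger bottom right [ 18.4 -10.1]
roll near end top [-30.7   5.2]
```

```bash
python3 -m pendant '[0,0,0,0,0,0,40, 0,0,0,0,0,0,40, 0,0,-0.2,0,0,0,40, 0,0,-0.2,0,0,0,40, 0,0,-0.1,0,0,0,40, 0,0,0,0,0,0,40]' 6;  python3 -m pendant '[0,0,0,0,0,0,20, 0,0,0,0,0,0,20, 0,0,0,0,0,0,20]' 6
python3 - <<'E'
from h import *
w=env.read_camera("wrist");s=env.read_camera("scene")
cv2.imwrite("pics/w5.png",cv2.resize(w["image"][200:360,170:420,::-1],None,fx=3,fy=3,interpolation=cv2.INTER_CUBIC))
cv2.imwrite("pics/s5.png",cv2.resize(s["image"][180:290,300:420,::-1],None,fx=5,fy=5,interpolation=cv2.INTER_CUBIC))
E
```

```text
time_s: 6.02
tool_pos: [0.5361, -0.1185, -0.0065]
tool_rot: [-90.0, 0.1, -12.3]
force: [0.6, 0.7, -0.4]
grip_width: 0.0399
time_s: 6.4
tool_pos: [0.5367, -0.1189, -0.0057]
tool_rot: [-90.0, -0.0, -12.3]
force: [-0.8, -0.1, 0.1]
grip_width: 0.0256
```

View pics/s5.png

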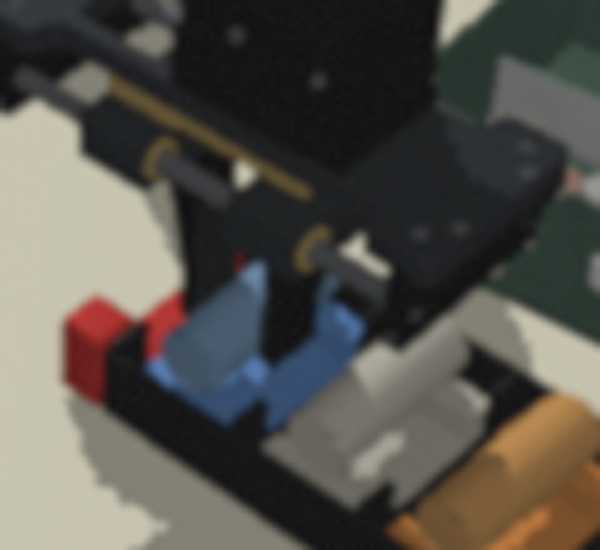

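View pics/w5.png

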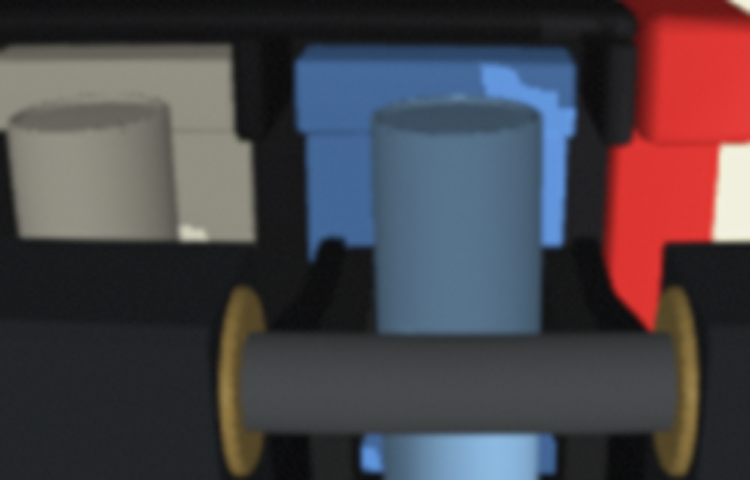

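```bash
python3 -m pendant '[0,0,0,0,0,0,36, 0,0,0,0,0,0,36, 0,0,-0.1,0,0,0,36, 0,0,-0.08,0,0,0,36, 0,0,0,0,0,0,20, 0,0,0,0,0,0,20, 0,0,0,0,0,0,20]' 25
```

```text
time_s: 7.38
tool_pos: [0.5365, -0.1186, -0.0133]
tool_rot: [-90.0, 0.0, -12.3]
force: [0.5, 0.9, -2.0]
grip_width: 0.0254
```

```bash
python3 -m pendant '[0,0,0.3,0,0,0,20, 0,0,0.5,0,0,0,20, 0,0,0.6,0,0,0,20, 0,0,0.7,0,0,0,20, 0,0,0.7,0,0,0,20]'; python3 -m pendant '[0.03,0.6,0,0,0,-0.3,20, 0.03,0.8,0,0,0,-0.3,20, 0.03,0.8,0,0,0,-0.3,20, 0.03,0.8,0,0,0,-0.3,20, 0.03,0.8,0,0,0,-0.3,20, 0.03,0.8,0,0,0,-0.3,20, 0.03,0.8,0,0,0,-0.3,20, 0.03,0.8,0,0,0,-0.3,20, 0.03,0.8,0,0,0,-0.3,20, 0.03,0.77,0,0,0,-0.35,20]'
python3 - <<'E'
from h import *
print(env.get_obs()["qpos"])
w=env.read_camera("wrist");s=env.read_camera("scene")
cv2.imwrite("pics/w6.png",w["image"][:,:,::-1]);cv2.imwrite("pics/s6.png",s["image"][:,:,::-1])
E
```

```text
time_s: 8.0
tool_pos: [0.5365, -0.1186, 0.1004]
tool_rot: [-90.0, -0.0, -12.3]
force: [0.3, -0.1, -2.6]
grip_width: 0.0247
time_s: 9.25
tool_pos: [0.5486, 0.1934, 0.0997]
tool_rot: [-90.0, -0.0, -42.9]
force: [0.7, -1.0, -2.8]
grip_width: 0.025
[-43.65419554  14.18047351  25.00569236 100.57799207  -6.48166439
  66.62008293  30.3178    ]
```

View pics/w6.png

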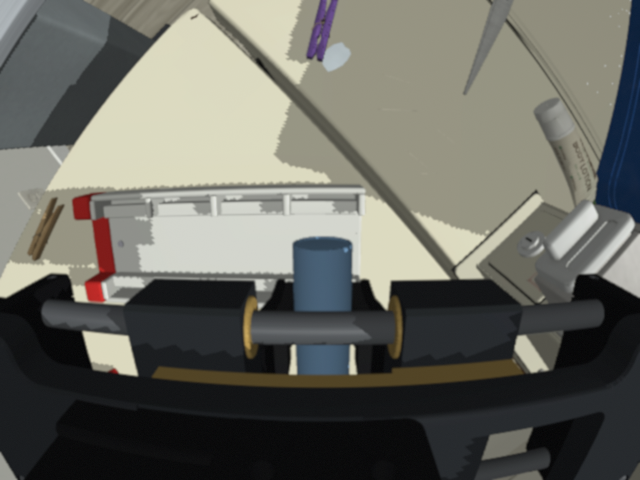

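View pics/s6.png

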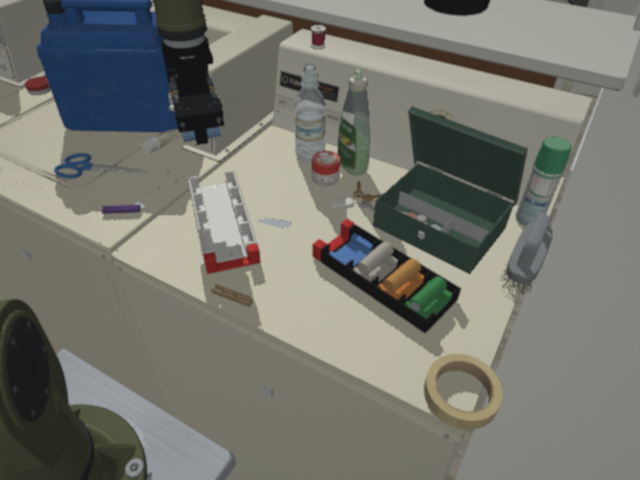

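Run:
```python
from h import *
t=env.read_camera("top");s=env.read_camera("scene");w=env.read_camera("wrist")
f=cv2.imread("pics/top0.png")[60:220,30:180]; cv2.imwrite("pics/tm.png",cv2.resize(f,None,fx=3.7,fy=3.7,interpolation=cv2.INTER_CUBIC))
f=cv2.imread("pics/scene0.png")[60:200,130:290]; cv2.imwrite("pics/sm.png",cv2.resize(f,None,fx=4,fy=4,interpolation=cv2.INTER_CUBIC))
cv2.imwrite("pics/wm.png",cv2.resize(w["image"][170:300,240:640,::-1],None,fx=2,fy=2,interpolation=cv2.INTER_CUBIC))
```

```text
(no output)
```

View pics/tm.png

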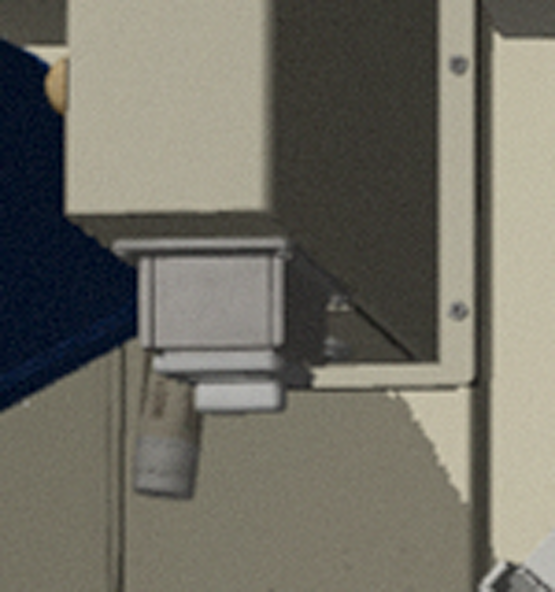

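View pics/sm.png

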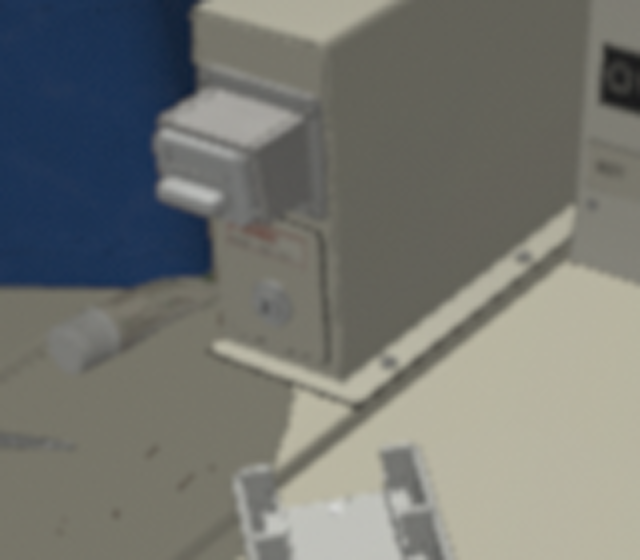

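View pics/wm.png

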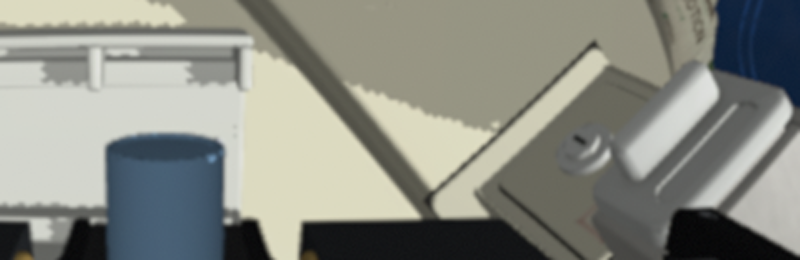

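Run:
```python
from h import *
t=env.read_camera("top");s=env.read_camera("scene")
T=env.get_obs()["tool_pos"];j=np.array([.679,.734]);x=np.array([.734,-.679])
def sh(n,p,e=0): d=p[:2]-T[:2]; print(n,(p*1000).round(0),"gap",round(e*1000,1),"tool x,jaw mm",(d@x*1000).round(0),(d@j*1000).round(0))
tm=lambda u,v:(30+u/3.7-.4,60+v/3.7-.4); sm=lambda u,v:(130+u/4-.4,60+v/4-.4)
sh("knob R",*tri(t,tm(285,410),s,sm(220,200)))
sh("knob L",*tri(t,tm(197,408),s,sm(160,185)))
sh("box top right front",*tri(t,tm(283,348),s,sm(245,150)))
sh("box rear top right",*tri(t,tm(290,250),s,sm(318,103)))
sh("column base corner t",plane(t,tm(438,362),.004)); sh("column base corner s",plane(s,sm(342,378),.004))
sh("column top corner",*tri(t,tm(272,213),s,sm(330,45)))
```

```text
knob R [607. 291. 136.] gap 3.7 tool x,jaw mm -25.0 113.0
knob L [610. 333. 131.] gap 3.3 tool x,jaw mm -52.0 146.0
box top right front [629. 286. 153.] gap 2.2 tool x,jaw mm -6.0 125.0
box rear top right [671. 276. 163.] gap 3.5 tool x,jaw mm 31.0 146.0
column base corner t [656. 275.   4.] gap 0 tool x,jaw mm 21.0 135.0
column base corner s [662. 278.   4.] gap 0 tool x,jaw mm 24.0 141.0
column top corner [678. 270. 192.] gap 4.1 tool x,jaw mm 41.0 146.0
```

Run:
```python
from h import *
t=env.read_camera("top")
T=np.array([.5365,-.1186]);j=np.array([.213,.977]);x=np.array([.977,-.213])
for n,p in [("a",(187,155)),("b",(162,308)),("c",(245,165))]:
  for z in (.12,.15):
    d=plane(t,(250+p[0]/3.4,130+p[1]/3.4),z)[:2]-T; print(n,z,(d@x*1e3).round(),(d@j*1e3).round())
```

```text
a 0.12 39.0 97.0
a 0.15 34.0 95.0
b 0.12 -37.0 94.0
b 0.15 -39.0 92.0
c 0.12 40.0 69.0
c 0.15 35.0 67.0
```

Run:
```python
from h import *
f=cv2.imread("pics/w6.png")[180:285,65:375]; cv2.imwrite("pics/w6z.png",cv2.resize(f,None,fx=2.58,fy=2.58,interpolation=cv2.INTER_CUBIC))
```

```text
(no output)
```

View pics/w6z.png

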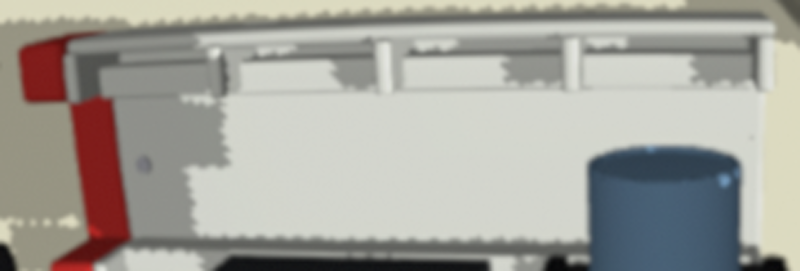

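Run:
```python
from h import *
w=env.read_camera("wrist"); T=env.get_obs()["tool_pos"];print(T)
j=np.array([.6807,.7325]);x=np.array([.7325,-.6807])
zz=lambda p:(65+p[0]/2.58-.3,180+p[1]/2.58-.3)
for n,p,z,y in [("end",(766,62),.033,-108.5),("d-54",(572,62),.033,-54),("d0",(385,62),.033,0),("d54",(220,66),.033,54),("lip outer @d-54",(573,20),.030,-54),("lip outer d0",(385,22),.030,0),("div inner end -54",(572,90),.033,-54),("div inner 0",(384,95),.033,0),("red out",(22,47),.033,131)]:
    P=wplane(w,zz(p),z); d=(P[:2]-T[:2])*1000; print(n,y,"P",(P*1000).round(1),"x,jaw",(d@x).round(1),(d@j).round(1),"jaw+y",(d@j+y).round(1))
```

```text
[0.54884844 0.19105894 0.09909997]
end -108.5 P [543.9 232.8  33. ] x,jaw -32.0 27.3 jaw+y -81.2
d-54 -54 P [507.5 193.7  33. ] x,jaw -32.1 -26.2 jaw+y -80.2
d0 0 P [470.5 155.1  33. ] x,jaw -32.9 -79.6 jaw+y -79.6
d54 54 P [434.5 116.8  33. ] x,jaw -33.2 -132.2 jaw+y -78.2
lip outer @d-54 -54 P [499.4 201.5  30. ] x,jaw -43.4 -26.0 jaw+y -80.0
lip outer d0 0 P [462.2 162.4  30. ] x,jaw -44.0 -80.0 jaw+y -80.0
div inner end -54 -54 P [513.2 188.2  33. ] x,jaw -24.2 -26.3 jaw+y -80.3
div inner 0 0 P [476.9 148.   33. ] x,jaw -23.4 -80.5 jaw+y -80.5
red out 131 P [376.3  67.8  33. ] x,jaw -42.5 -207.7 jaw+y -76.7
```

```bash
python3 -m pendant '[0.03,-0.02,-0.5,0,0,0,20, 0,0,-0.5,0,0,0,20, 0,0,-0.5,0,0,0,20, 0,0,-0.5,0,0,0,20, 0,0,-0.4,0,0,0,20, 0,0,-0.2,0,0,0,20, 0,0,-0.1,0,0,0,20, 0,0,-0.07,0,0,0,20, 0,0,0,0,0,0,20]'
```

```text
time_s: 10.82
tool_pos: [0.5501, 0.1917, -0.0116]
tool_rot: [-90.0, -0.0, -42.8]
force: [-0.6, -0.8, -1.2]
grip_width: 0.0254
```

```bash
python3 -m pendant '[0,0,-0.02,0,0,0,27, 0,0,0,0,0,0,32, 0,0,0,0,0,0,37, 0,0,0,0,0,0,37, 0,0,0.3,0,0,0,37, 0,0,0.6,0,0,0,37, 0,0,0.7,0,0,0,37, 0,0,0.9,0,0,0,37, 0,0,0.3,0,0,0,37]';python3 - <<'E'
from h import *
w=env.read_camera("wrist");s=env.read_camera("scene")
cv2.imwrite("pics/w7.png",w["image"][:,:,::-1]);cv2.imwrite("pics/s7.png",cv2.resize(s["image"][140:300,170:370,::-1],None,fx=3.5,fy=3.5,interpolation=cv2.INTER_CUBIC))
E
```

```text
time_s: 11.95
tool_pos: [0.5516, 0.192, 0.1025]
tool_rot: [-89.7, -0.1, -42.8]
force: [0.8, -0.4, 0.4]
grip_width: 0.0368
```

View pics/w7.png

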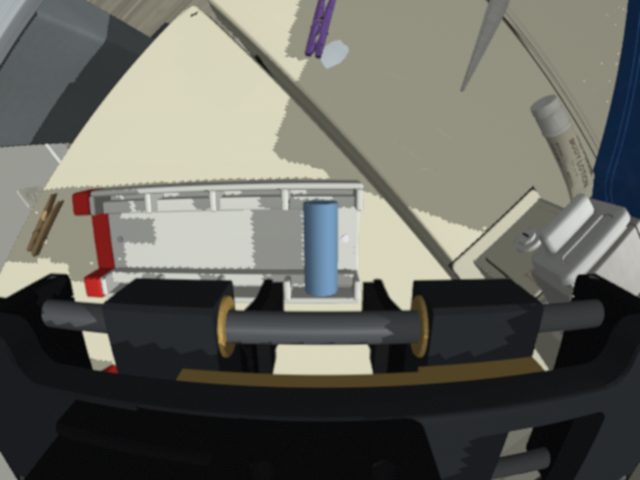

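View pics/s7.png

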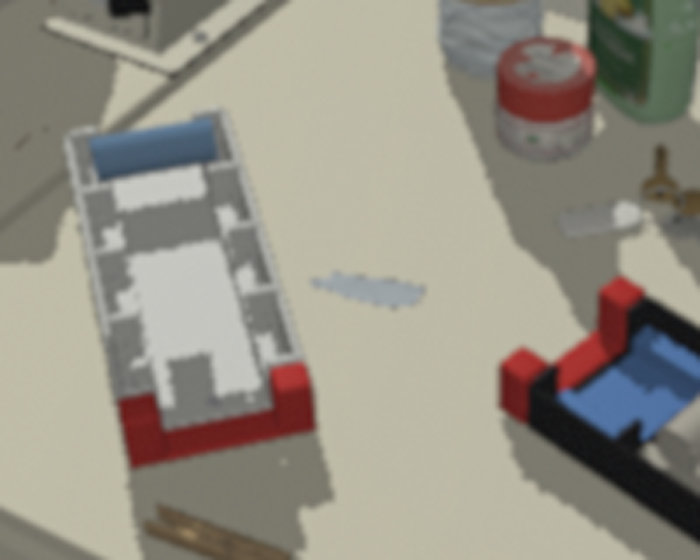

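```bash
python3 -m pendant '[-0.06,-0.9,0,0,0,0.3,38, -0.06,-0.9,0,0,0,0.3,38, -0.06,-0.9,0,0,0,0.3,38, -0.06,-0.9,0,0,0,0.3,38, -0.06,-0.9,0,0,0,0.3,38, -0.06,-0.9,0,0,0,0.3,38, -0.06,-0.9,0,0,0,0.3,38, -0.06,-0.9,0,0,0,0.3,38, -0.06,-0.9,0,0,0,0.3,38, -0.09,-0.95,0,0,0,0.35,38]';  python3 -m pendant '[0,0,0,0,0,0,38]'
python3 - <<'E'
from h import *
w=env.read_camera("wrist")
cv2.imwrite("pics/w8.png",w["image"][:,:,::-1])
E
```

```text
time_s: 13.3
tool_pos: [0.5235, -0.1711, 0.0978]
tool_rot: [-90.0, 0.1, -12.2]
force: [-0.4, 0.5, 0.7]
grip_width: 0.0379
time_s: 13.42
tool_pos: [0.5226, -0.1744, 0.098]
tool_rot: [-90.1, 0.1, -12.7]
force: [1.1, 0.4, 0.3]
grip_width: 0.0382
```

View pics/w8.png

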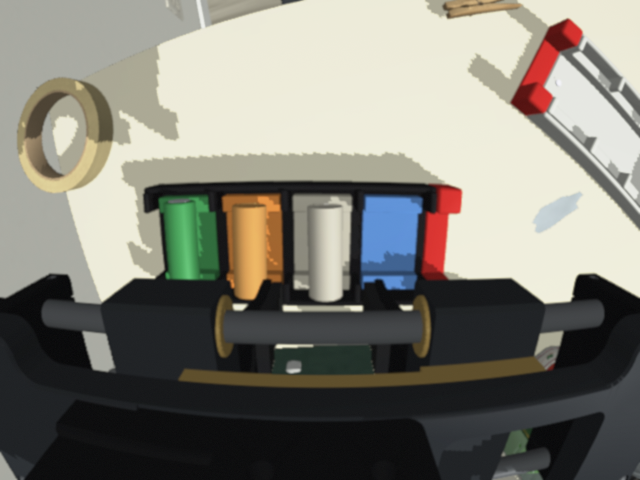

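```bash
python3 -m pendant '[0,0,-0.5,0,0,0,38, 0,0,-0.5,0,0,0,38, 0,0,-0.5,0,0,0,38, 0,0,-0.5,0,0,0,38, 0,0,-0.4,0,0,0,38, 0,0,-0.3,0,0,0,38, 0,0,-0.1,0,0,0,38, 0,0,0,0,0,0,38, 0,0,0,0,0,0,38]'
python3 - <<'E'
from h import *
w=env.read_camera("wrist")
cv2.imwrite("pics/w9.png",cv2.resize(w["image"][190:360,170:470,::-1],None,fx=2.6,fy=2.6,interpolation=cv2.INTER_CUBIC))
E
```

```text
time_s: 14.6
tool_pos: [0.5252, -0.1707, -0.0121]
tool_rot: [-90.0, -0.1, -12.3]
force: [0.1, 0.3, 0.7]
grip_width: 0.0378
```

View pics/w9.png

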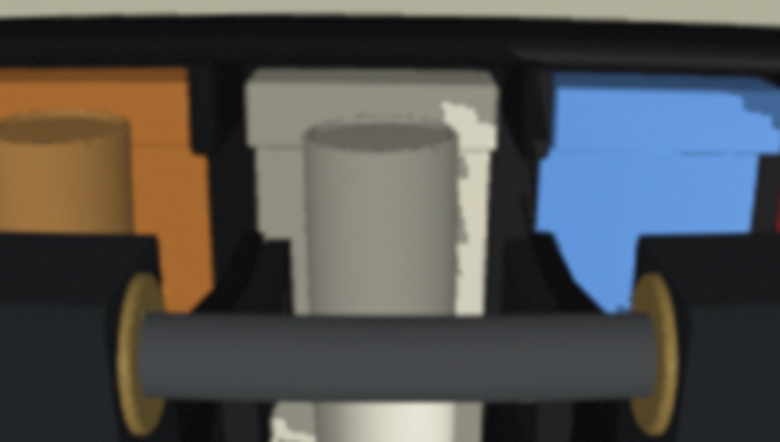

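```bash
python3 -m pendant '[0,0,0,0,0,0,20, 0,0,0,0,0,0,20, 0,0,0,0,0,0,20, 0,0,0,0,0,0,20, 0,0,0.3,0,0,0,20, 0,0,0.5,0,0,0,20, 0,0,0.6,0,0,0,20, 0,0,0.7,0,0,0,20, 0,0,0.7,0,0,0,20]' 25
python3 - <<'E'
from h import *
w=env.read_camera("wrist");T=env.get_obs()["tool_pos"]
cv2.imwrite("pics/w10.png",w["image"][:,:,::-1])
cv2.imwrite("pics/w10z.png",cv2.resize(w["image"][190:360,170:470,::-1],None,fx=2.6,fy=2.6,interpolation=cv2.INTER_CUBIC))
E
```

```text
time_s: 15.78
tool_pos: [0.5244, -0.1699, 0.1004]
tool_rot: [-90.0, 0.0, -12.3]
force: [0.7, 0.8, -2.0]
grip_width: 0.0251
```

View pics/w10z.png

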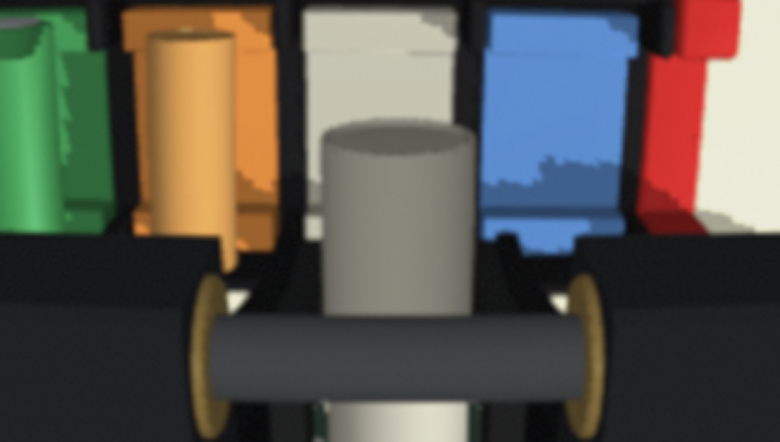

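```bash
python3 -m pendant '[-0.03,0.7,0,0,0,-0.3,20, -0.03,0.8,0,0,0,-0.3,20, -0.03,0.8,0,0,0,-0.3,20, -0.03,0.8,0,0,0,-0.3,20, -0.03,0.8,0,0,0,-0.3,20, -0.03,0.8,0,0,0,-0.3,20, -0.02,0.8,0,0,0,-0.3,20, -0.02,0.85,0,0,0,-0.3,20, -0.02,0.85,0,0,0,-0.3,20, -0.02,0.84,0,0,0,-0.35,20]'; python3 -m pendant '[0,0,0,0,0,0,20,0,0,0,0,0,0,20]'
python3 - <<'E'
from h import *
w=env.read_camera("wrist")
cv2.imwrite("pics/w11.png",cv2.resize(w["image"][160:300,70:420,::-1],None,fx=2.28,fy=2.28,interpolation=cv2.INTER_CUBIC))
E
```

```text
time_s: 17.08
tool_pos: [0.5137, 0.1525, 0.0992]
tool_rot: [-90.0, 0.0, -42.9]
force: [0.3, 0.0, -2.2]
grip_width: 0.0252
time_s: 17.32
tool_pos: [0.514, 0.1505, 0.0991]
tool_rot: [-90.0, -0.0, -42.8]
force: [-0.8, 0.6, -1.6]
grip_width: 0.0253
```

View pics/w11.png

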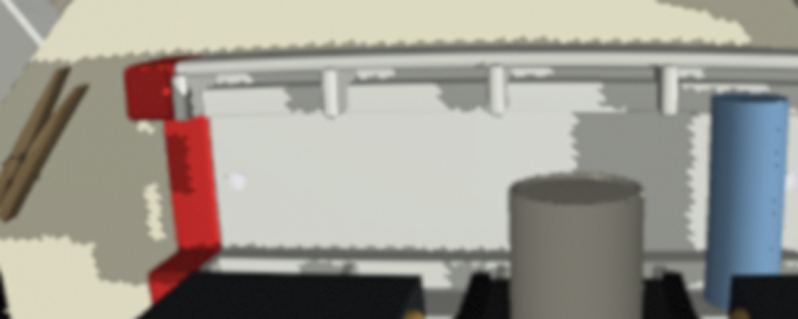

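Run:
```python
from h import *
w=env.read_camera("wrist"); T=env.get_obs()["tool_pos"];print(T)
j=np.array([.6807,.7325]);x=np.array([.7325,-.6807])
zz=lambda p:(70+p[0]/2.28-.3,160+p[1]/2.28-.3)
for n,p,z in [("d-54",(669,90),.033),("d0",(498,90),.033),("lip out",(583,50),.030),("inner end",(498,113),.033),("inner end",(669,113),.033),("rim top",(577,198),.157),("blue L",(712,98),.04),("blue R",(787,98),.04)]:
    P=wplane(w,zz(p),z); d=(P[:2]-T[:2])*1000; print(n,"x,jaw",(d@x).round(1),(d@j).round(1))
```

```text
[0.51428601 0.14974861 0.09925129]
d-54 x,jaw -35.7 28.4
d0 x,jaw -35.7 -24.8
lip out x,jaw -47.8 1.6
inner end x,jaw -28.4 -24.9
inner end x,jaw -28.5 28.5
rim top x,jaw -33.9 -0.4
blue L x,jaw -34.3 40.9
blue R x,jaw -34.7 64.5
```

```bash
python3 -m pendant '[0.02,0.05,-0.5,0,0,0,20, 0,0,-0.5,0,0,0,20, 0,0,-0.5,0,0,0,20, 0,0,-0.5,0,0,0,20, 0,0,-0.4,0,0,0,20, 0,0,-0.2,0,0,0,20, 0,0,-0.1,0,0,0,20, 0,0,-0.08,0,0,0,20, 0,0,0,0,0,0,20]'; python3 -m pendant '[0,0,-0.01,0,0,0,27, 0,0,0,0,0,0,32, 0,0,0,0,0,0,37, 0,0,0,0,0,0,37, 0,0,0.3,0,0,0,37, 0,0,0.6,0,0,0,37, 0,0,0.7,0,0,0,37, 0,0,0.9,0,0,0,37, 0,0,0.3,0,0,0,37]';python3 - <<'E'
from h import *
w=env.read_camera("wrist");s=env.read_camera("scene")
cv2.imwrite("pics/w12.png",w["image"][:,:,::-1]);cv2.imwrite("pics/s12.png",cv2.resize(s["image"][140:300,170:370,::-1],None,fx=3.5,fy=3.5,interpolation=cv2.INTER_CUBIC))
E
```

```text
time_s: 18.55
tool_pos: [0.5152, 0.1532, -0.0117]
tool_rot: [-90.0, -0.0, -42.8]
force: [0.0, 0.7, -0.7]
grip_width: 0.0249
time_s: 19.68
tool_pos: [0.5168, 0.1536, 0.1028]
tool_rot: [-89.7, -0.1, -42.8]
force: [0.8, 0.2, -0.7]
grip_width: 0.0369
```

View pics/w12.png

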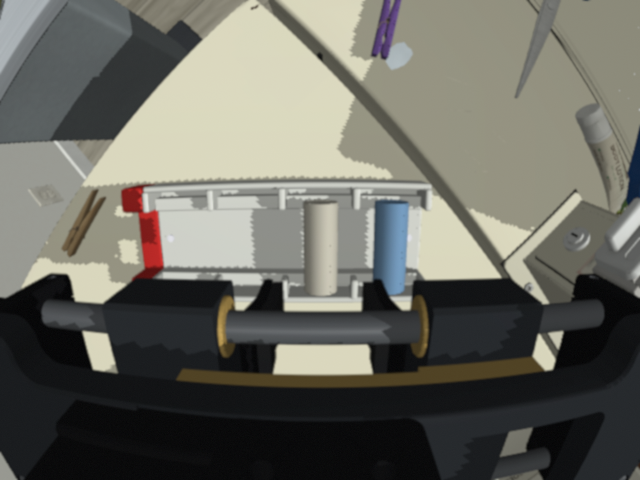

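View pics/s12.png

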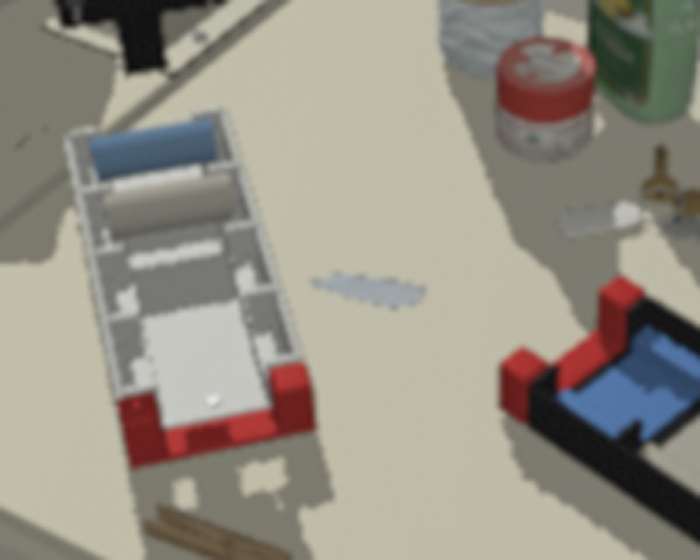

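```bash
python3 -m pendant '[-0.01,-0.94,0,0,0,0.3,38, -0.01,-0.94,0,0,0,0.3,38, -0.01,-0.94,0,0,0,0.3,38, -0.01,-0.94,0,0,0,0.3,38, -0.01,-0.95,0,0,0,0.3,38, -0.01,-0.95,0,0,0,0.3,38, -0.01,-0.95,0,0,0,0.3,38, -0.01,-0.95,0,0,0,0.3,38, 0,-0.95,0,0,0,0.3,38, 0,-0.95,0,0,0,0.35,38]';  python3 -m pendant '[0,0,0,0,0,0,38,0,0,0,0,0,0,38]'
python3 - <<'E'
from h import *
w=env.read_camera("wrist")
cv2.imwrite("pics/w13.png",cv2.resize(w["image"][170:340,130:480,::-1],None,fx=2.28,fy=2.28,interpolation=cv2.INTER_CUBIC))
E
```

```text
time_s: 21.02
tool_pos: [0.5108, -0.226, 0.0982]
tool_rot: [-90.0, 0.1, -12.2]
force: [0.7, 1.1, -0.1]
grip_width: 0.0382
time_s: 21.28
tool_pos: [0.5111, -0.2244, 0.0984]
tool_rot: [-90.0, 0.1, -12.3]
force: [-0.8, 0.5, 0.3]
grip_width: 0.0382
```

View pics/w13.png

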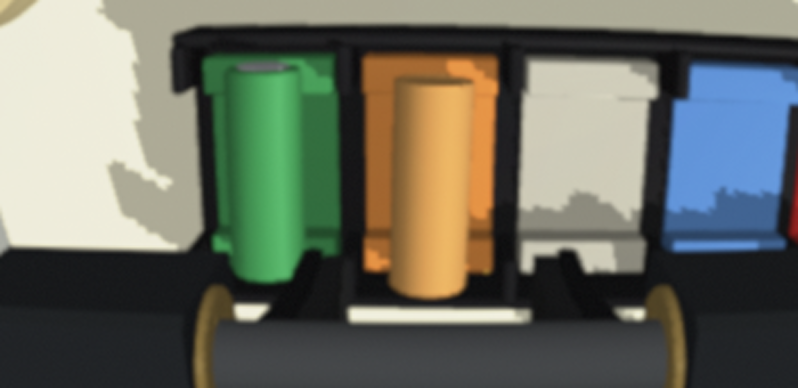

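```bash
python3 -m pendant '[-0.01,-0.06,-0.5,0,0,0,38, 0,0,-0.5,0,0,0,38, 0,0,-0.5,0,0,0,38, 0,0,-0.5,0,0,0,38, 0,0,-0.4,0,0,0,38, 0,0,-0.3,0,0,0,38, 0,0,-0.1,0,0,0,38, 0,0,-0.01,0,0,0,38, 0,0,0,0,0,0,38]'
python3 - <<'E'
from h import *
w=env.read_camera("wrist")
cv2.imwrite("pics/w14.png",cv2.resize(w["image"][190:360,170:470,::-1],None,fx=2.6,fy=2.6,interpolation=cv2.INTER_CUBIC))
E
```

```text
time_s: 22.45
tool_pos: [0.5119, -0.2279, -0.0122]
tool_rot: [-90.0, -0.1, -12.3]
force: [-0.7, -0.4, 0.2]
grip_width: 0.0381
```

View pics/w14.png

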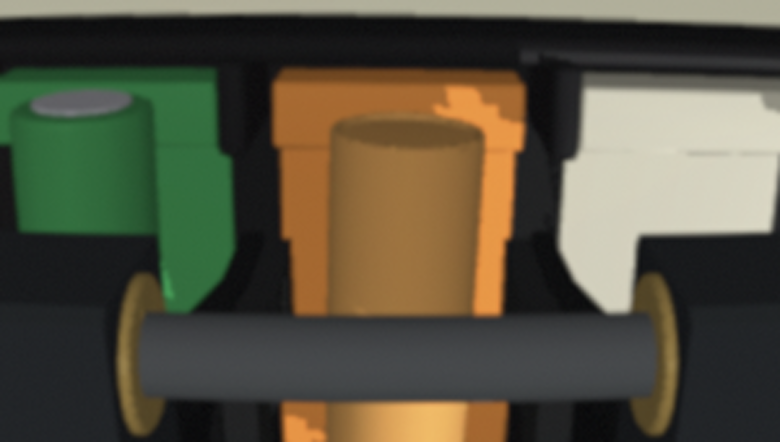

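Straddled cleanly. Close and lift.

```bash
python3 -m pendant '[0,0,0,0,0,0,20, 0,0,0,0,0,0,20, 0,0,0,0,0,0,20, 0,0,0,0,0,0,20, 0,0,0.3,0,0,0,20, 0,0,0.5,0,0,0,20, 0,0,0.6,0,0,0,20, 0,0,0.7,0,0,0,20, 0,0,0.7,0,0,0,20]' 25
python3 - <<'E'
from h import *
w=env.read_camera("wrist");T=env.get_obs()["tool_pos"]
cv2.imwrite("pics/w15z.png",cv2.resize(w["image"][190:360,170:470,::-1],None,fx=2.6,fy=2.6,interpolation=cv2.INTER_CUBIC))
E
```

```text
time_s: 23.62
tool_pos: [0.5115, -0.228, 0.1015]
tool_rot: [-90.0, -0.1, -12.4]
force: [0.9, 0.2, -1.2]
grip_width: 0.0252
```

View pics/w15z.png

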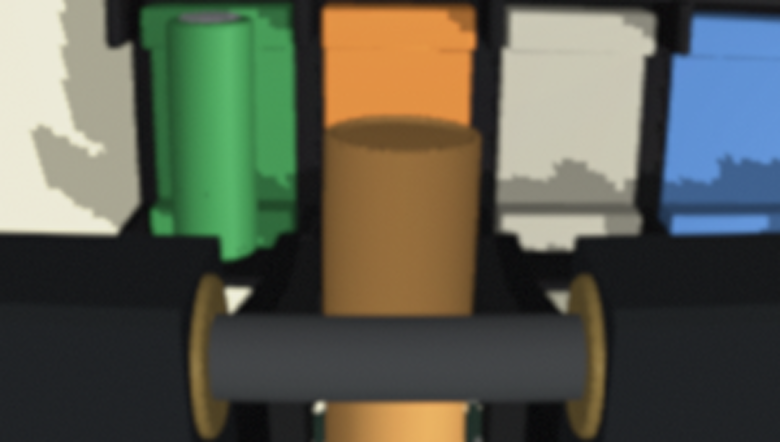

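```bash
python3 -m pendant '[-0.08,0.75,0,0,0,-0.3,20, -0.08,0.85,0,0,0,-0.3,20, -0.08,0.85,0,0,0,-0.3,20, -0.08,0.85,0,0,0,-0.3,20, -0.08,0.85,0,0,0,-0.3,20, -0.08,0.87,0,0,0,-0.3,20, -0.08,0.87,0,0,0,-0.3,20, -0.08,0.87,0,0,0,-0.3,20, -0.08,0.87,0,0,0,-0.3,20, -0.09,0.88,0,0,0,-0.35,20]'; python3 -m pendant '[0,0,0,0,0,0,20,0,0,0,0,0,0,20]'
python3 - <<'E'
from h import *
w=env.read_camera("wrist")
cv2.imwrite("pics/w16.png",cv2.resize(w["image"][160:300,130:480,::-1],None,fx=2.28,fy=2.28,interpolation=cv2.INTER_CUBIC))
E
```

```text
time_s: 24.92
tool_pos: [0.4791, 0.1136, 0.1]
tool_rot: [-89.9, -0.0, -43.0]
force: [-0.3, -0.1, -1.4]
grip_width: 0.0254
time_s: 25.18
tool_pos: [0.4792, 0.1119, 0.0996]
tool_rot: [-90.0, -0.0, -42.8]
force: [-0.3, -0.8, -1.9]
grip_width: 0.0249
```

View pics/w16.png

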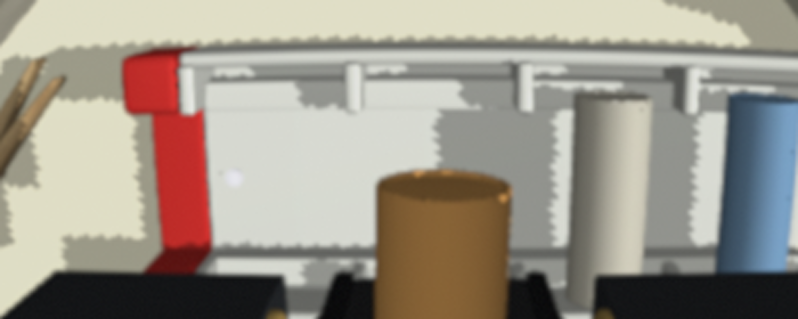

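```bash
python3 -m pendant '[0,0,-0.5,0,0,0,20, 0,0,-0.5,0,0,0,20, 0,0,-0.5,0,0,0,20, 0,0,-0.5,0,0,0,20, 0,0,-0.4,0,0,0,20, 0,0,-0.2,0,0,0,20, 0,0,-0.1,0,0,0,20, 0,0,-0.08,0,0,0,20, 0,0,0,0,0,0,20]'; python3 -m pendant '[0,0,-0.01,0,0,0,27, 0,0,0,0,0,0,32, 0,0,0,0,0,0,37, 0,0,0,0,0,0,37, 0,0,0.3,0,0,0,37, 0,0,0.6,0,0,0,37, 0,0,0.7,0,0,0,37, 0,0,0.9,0,0,0,37, 0,0,0.3,0,0,0,37]';python3 - <<'E'
from h import *
w=env.read_camera("wrist");s=env.read_camera("scene")
cv2.imwrite("pics/w17.png",w["image"][:,:,::-1]);cv2.imwrite("pics/s17.png",cv2.resize(s["image"][140:300,170:370,::-1],None,fx=3.5,fy=3.5,interpolation=cv2.INTER_CUBIC))
E
```

```text
time_s: 26.35
tool_pos: [0.4793, 0.1128, -0.0117]
tool_rot: [-90.0, -0.0, -42.8]
force: [0.6, 1.3, -1.5]
grip_width: 0.0253
time_s: 27.48
tool_pos: [0.4807, 0.1132, 0.1026]
tool_rot: [-89.7, -0.1, -42.8]
force: [0.7, 0.0, -0.3]
grip_width: 0.037
```

View pics/w17.png

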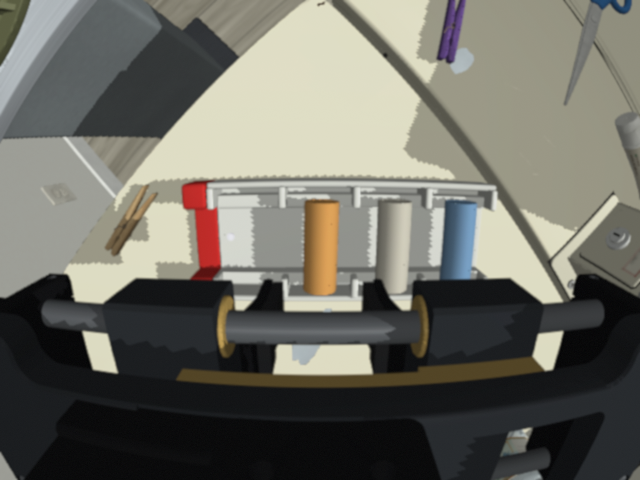

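View pics/s17.png

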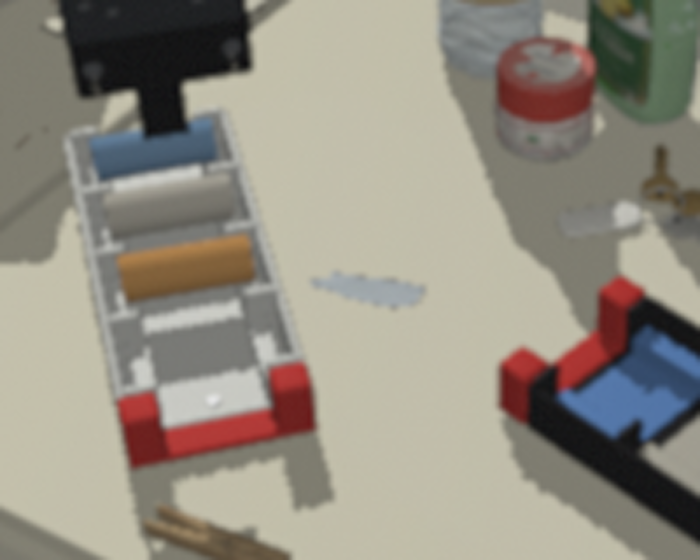

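```bash
python3 -m pendant '[0.04,-0.97,0,0,0,0.3,38, 0.04,-0.97,0,0,0,0.3,38, 0.04,-0.98,0,0,0,0.3,38, 0.04,-0.98,0,0,0,0.3,38, 0.04,-0.98,0,0,0,0.3,38, 0.04,-0.98,0,0,0,0.3,38, 0.04,-0.98,0,0,0,0.3,38, 0.05,-0.98,0,0,0,0.3,38, 0.05,-0.98,0,0,0,0.3,38, 0.05,-0.98,0,0,0,0.35,38]';  python3 -m pendant '[0,0,0,0,0,0,38,0,0,0,0,0,0,38]'
python3 - <<'E'
from h import *
w=env.read_camera("wrist")
cv2.imwrite("pics/w18.png",cv2.resize(w["image"][170:340,130:480,::-1],None,fx=2.28,fy=2.28,interpolation=cv2.INTER_CUBIC))
E
```

```text
time_s: 28.82
tool_pos: [0.4953, -0.2792, 0.0981]
tool_rot: [-90.0, 0.1, -12.2]
force: [1.3, 0.8, 0.1]
grip_width: 0.0381
time_s: 29.08
tool_pos: [0.4955, -0.2774, 0.0984]
tool_rot: [-90.0, 0.1, -12.3]
force: [-0.1, 0.7, -0.3]
grip_width: 0.0383
```

View pics/w18.png

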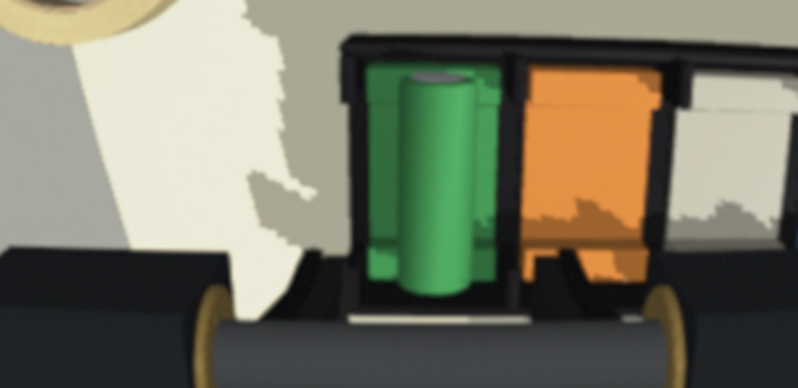

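```bash
python3 -m pendant '[-0.02,-0.03,-0.5,0,0,0,38, 0,0,-0.5,0,0,0,38, 0,0,-0.5,0,0,0,38, 0,0,-0.5,0,0,0,38, 0,0,-0.4,0,0,0,38, 0,0,-0.3,0,0,0,38, 0,0,-0.1,0,0,0,38, 0,0,-0.01,0,0,0,38, 0,0,0,0,0,0,38]'
python3 - <<'E'
from h import *
w=env.read_camera("wrist")
cv2.imwrite("pics/w19.png",cv2.resize(w["image"][190:360,170:470,::-1],None,fx=2.6,fy=2.6,interpolation=cv2.INTER_CUBIC))
E
```

```text
time_s: 30.25
tool_pos: [0.496, -0.28, -0.0121]
tool_rot: [-90.0, -0.1, -12.3]
force: [0.3, -0.4, 0.7]
grip_width: 0.0381
```

View pics/w19.png

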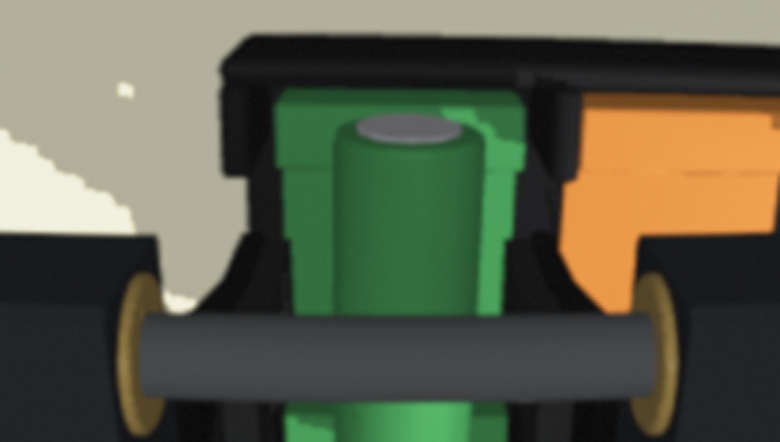

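```bash
python3 -m pendant '[0,0,0,0,0,0,20, 0,0,0,0,0,0,20, 0,0,0,0,0,0,20, 0,0,0,0,0,0,20, 0,0,0.3,0,0,0,20, 0,0,0.5,0,0,0,20, 0,0,0.6,0,0,0,20, 0,0,0.7,0,0,0,20, 0,0,0.7,0,0,0,20]' 25
python3 - <<'E'
from h import *
w=env.read_camera("wrist");T=env.get_obs()["tool_pos"]
cv2.imwrite("pics/w20z.png",cv2.resize(w["image"][190:360,170:470,::-1],None,fx=2.6,fy=2.6,interpolation=cv2.INTER_CUBIC))
E
```

```text
time_s: 31.42
tool_pos: [0.4955, -0.2801, 0.1015]
tool_rot: [-90.0, -0.1, -12.4]
force: [0.4, 0.6, -0.8]
grip_width: 0.025
```

View pics/w20z.png

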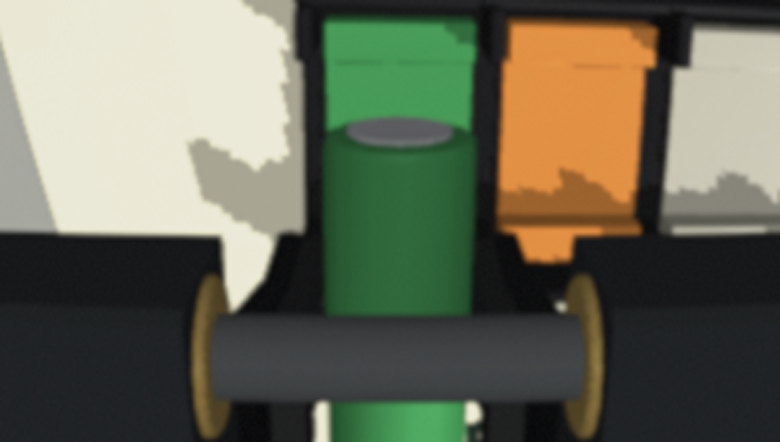

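```bash
python3 -m pendant '[-0.13,0.8,0,0,0,-0.3,20, -0.13,0.88,0,0,0,-0.3,20, -0.13,0.88,0,0,0,-0.3,20, -0.13,0.88,0,0,0,-0.3,20, -0.13,0.88,0,0,0,-0.3,20, -0.13,0.9,0,0,0,-0.3,20, -0.13,0.9,0,0,0,-0.3,20, -0.14,0.9,0,0,0,-0.3,20, -0.14,0.9,0,0,0,-0.3,20, -0.14,0.9,0,0,0,-0.35,20]'; python3 -m pendant '[0,0,0,0,0,0,20,0,0,0,0,0,0,20]'
python3 - <<'E'
from h import *
print(env.get_obs()["qpos"])
w=env.read_camera("wrist")
cv2.imwrite("pics/w21.png",cv2.resize(w["image"][160:300,190:540,::-1],None,fx=2.28,fy=2.28,interpolation=cv2.INTER_CUBIC))
E
```

```text
time_s: 32.72
tool_pos: [0.4424, 0.0739, 0.1001]
tool_rot: [-89.9, -0.0, -43.0]
force: [0.3, 0.1, -1.5]
grip_width: 0.0247
time_s: 32.98
tool_pos: [0.4426, 0.0723, 0.0998]
tool_rot: [-90.0, -0.0, -42.8]
force: [0.1, 0.0, -1.7]
grip_width: 0.0247
[-39.71062667  -3.52012031  26.39096723 117.95799342   1.74854918
  65.15480654  33.0634666 ]
```

View pics/w21.png

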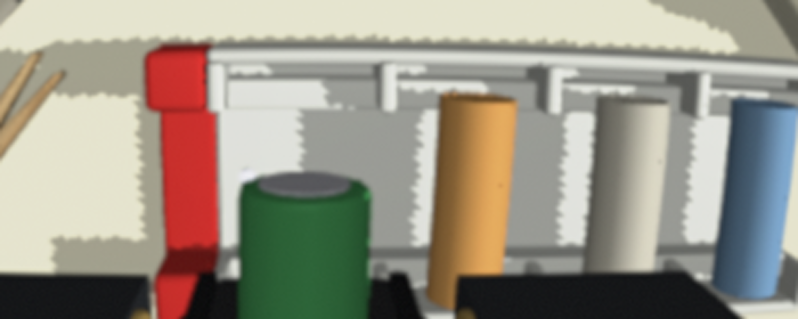

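```bash
python3 -m pendant '[0,0,-0.5,0,0,0,20, 0,0,-0.5,0,0,0,20, 0,0,-0.5,0,0,0,20, 0,0,-0.5,0,0,0,20, 0,0,-0.4,0,0,0,20, 0,0,-0.2,0,0,0,20, 0,0,-0.1,0,0,0,20, 0,0,-0.08,0,0,0,20, 0,0,0,0,0,0,20]'; python3 -m pendant '[0,0,-0.01,0,0,0,27, 0,0,0,0,0,0,32, 0,0,0,0,0,0,37, 0,0,0,0,0,0,37, 0,0,0.3,0,0,0,37, 0,0,0.6,0,0,0,37, 0,0,0.7,0,0,0,37, 0,0,0.9,0,0,0,37, 0,0,0.9,0,0,0,37]'; python3 -m pendant '[0.2,-0.8,0.3,0,0,0,37, 0.2,-0.9,0.3,0,0,0,37, 0.2,-0.9,0.2,0,0,0,37, 0.2,-0.9,0,0,0,0,37, 0.2,-0.9,0,0,0,0,37, 0.2,-0.9,0,0,0,0,37, 0.2,-0.9,0,0,0,0,37, 0,-0.6,0,0,0,0,37, 0,0,0,0,0,0,37]'
python3 - <<'E'
from h import *
w=env.read_camera("top");s=env.read_camera("scene")
cv2.imwrite("pics/t22.png",cv2.resize(w["image"][165:315,145:330,::-1],None,fx=4,fy=4,interpolation=cv2.INTER_CUBIC));cv2.imwrite("pics/s22.png",cv2.resize(s["image"][140:300,170:370,::-1],None,fx=3.5,fy=3.5,interpolation=cv2.INTER_CUBIC))
E
```

```text
time_s: 34.15
tool_pos: [0.4425, 0.0732, -0.0117]
tool_rot: [-90.0, -0.0, -42.8]
force: [-0.8, -0.5, -1.5]
grip_width: 0.025
time_s: 35.28
tool_pos: [0.4423, 0.073, 0.1257]
tool_rot: [-89.9, -0.0, -42.8]
force: [0.9, -0.2, -0.3]
grip_width: 0.0371
time_s: 36.4
tool_pos: [0.4977, -0.2012, 0.1564]
tool_rot: [-90.0, -0.1, -43.1]
force: [0.1, 0.2, 1.0]
grip_width: 0.0368
```

View pics/t22.png

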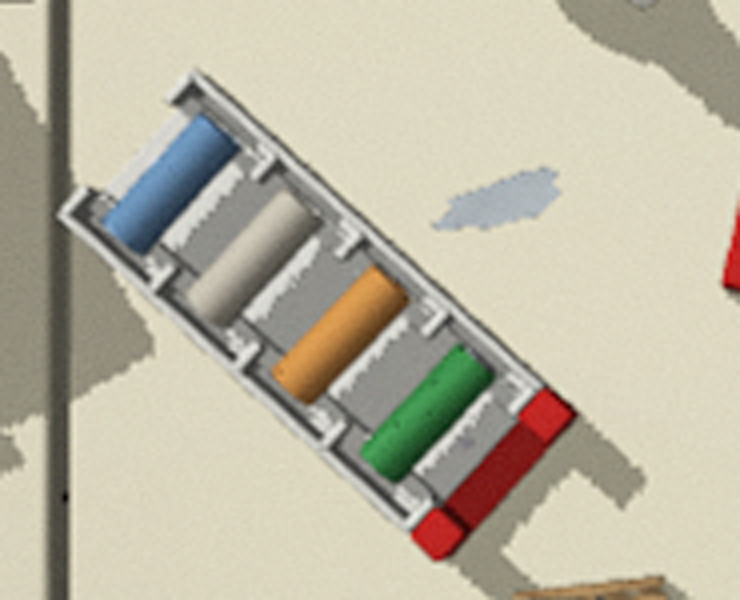

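View pics/s22.png

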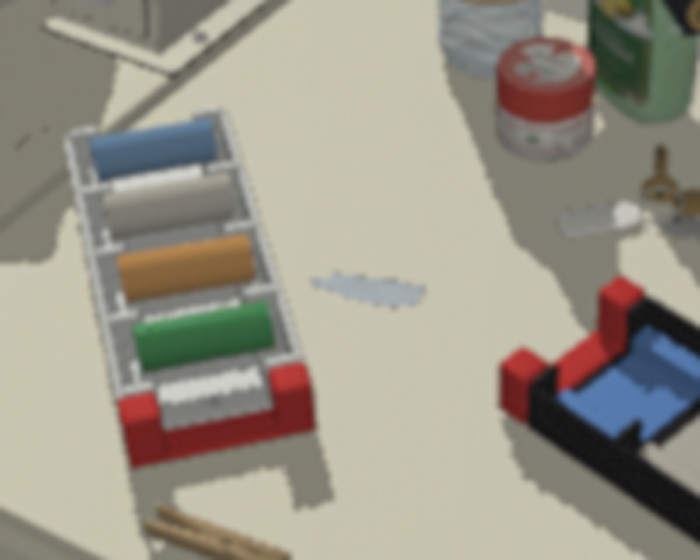

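```bash
python3 -c "
from cell import env
print(env.sign_off())"
```

```text
the job is handed in; nothing more can be done
None
```

All four coin rolls are in the white change rack, in reverse order, and the job is handed in at about 36 s of the allowed 112 s. Counting from the white rack's red end, they lie green, orange, grey, blue.

- **Last check:** the final top and scene pictures show each roll flat and across its own compartment. The grey and orange rolls are within about 2 mm of centre along the row. The green one is about 2 mm off and the blue one about 3 mm off, both towards the red end. The gripper was clear of everything, about 0.15 m above the surface.
- **Fingertip height disagreed:** the reported tool position was about 25–30 mm lower than the fingertips really were. Two cameras showed this, and my first close went past the 25 mm roll to 20 mm without gripping it. I went down further until the jaws stopped on the roll at 25 mm, and used that height for every grip and placing.
- **Cameras disagreed:** the top and wrist cameras differed by 2–3 mm. I used values in between and checked the later rolls in the wrist camera before going down.
- **Forces:** no force reading in the step reports passed about 3 N.

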